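# Pin the sprung keeper open and lift out the sample cell

### The arm

A 6-joint arm with a two-finger parallel gripper is mounted at the origin on the work surface. World frame = base frame: x ahead of the robot, y to its left, z up, the work surface at z = 0. Lengths are in m, angles in degrees, forces in N, time in s.
With the tool pointing down it reaches from about 0.35 to 0.775 m from the base axis. Payload 7.3 kg.
Tool frame: the origin (TCP) lies between the finger pads; the fingertips stand 11 mm ahead of it and the grasp point (between the pads) lies 8 mm behind it (manip.finger_overhang is the distance from the TCP to the fingertips, in m); x points along the fingers, y is the direction in which the jaws open and shut, and the axes are right-handed (so a half turn about x gives the same grasp; the last joint's range is limited). The gripper opens to 92 mm and grips with 3 to 60 N. Pads are 19 mm wide; open, the fingers measure 130 mm over their backs; the gripper's body (75 mm by 190 mm) begins 47 mm behind the grasp point.
Start: joints at [58.155, 19.595, 87.324, -0, 73.075, -8.365], TCP at [0.209, 0.482, 0.217] pointing down, gripper open.
Joint ranges: [-145.02, 145.02], [-44.19, 115.74], [2.07, 154.8], [-57.11, 237.11], [16.16, 152.29], [-177.93, 177.93]. Speed limits (degrees/s): [147.25, 147.25, 180, 180, 180, 180].

### API

Orientations are given as a 3x3 rotation matrix whose columns are the frame's x, y, z axes.
In Python, from rig import manip gives the robot as it stands.
- The arm moves only by the tool step_arm, never from a script. Its argument "motion" is a list that holds one entry, the list of rows, each a list of 7 numbers: the finger opening in m, from 0 to 0.0918, then the shift along the tool's x, y, z in m, then the turn, a rotation vector about the tool's x, y, z in degrees. In form: [[[grip, x, y, z, wx, wy, wz], ...]]. A call has 1 to 20 rows; each row shifts and turns the pose as measured when the row begins, along the tool's axes as they then stand; what a row does not reach is not made up. A row lasts 1/10 s, in which the tool goes at most 50 mm and 8.59 degrees, less where a joint would pass 70% of its speed; a pose out of reach is approached as far as the arm can. A call is refused whole if a number of a shift passes 0.05 or a number of a turn 8.59, either way. A call with a gripper value outside its range is refused whole. The fingers move at their own pace and stop on an object; "force" is the grip in N (left out, the last holds). Time passes only in rows, so rows that do not move let the fingers close. It gives the time, the measured TCP pose, the force and the opening at its end, in the units of the state.
- manip.get_state(): the state, without advancing time (a new reading comes with each control period).
- manip.grab_frame(name): name is "scene" or "top" or "wrist"; returns the picture (400x640x3 uint8, red, green, blue); there is no depth.
- manip.get_calibration(name): a dict with "fx", "fy", "cx", "cy" (pixels), "k1" (the pictures are not rectified: a ray, as slopes to the right and down, at radius r is drawn at 1 + k1 r^2 times it, then the intrinsics apply), "world_from_camera" (4x4, takes a point from camera to world coordinates). Camera axes: x right, y up, looking along -z (the intrinsics and any distortion apply to the point x, -y, -z); pixel columns grow to the right and rows downward; lengths in m; the calibration is good to about 2 mm. A picture is of the moment at which its call begins: read the wrist's pose just before it. get_calibration takes no time and is no camera call; for the wrist camera it gives the pose at the moment of the call.
- manip.hand_in(): hands the job in, once; it reports no verdict.
The state is a dict: "time": time; "q": joint angles; "joint_vel": joint speeds; "joint_efforts": joint torques, N m; "ee_pos": TCP position; "orientation": TCP orientation; "ft_force": force on the tool from outside, world axes, zero at the start; "ft_torque": the same for the moment, N m; "opening": finger opening in m.
Only numpy, scipy, OpenCV 4.12 (cv2) and the standard library are available. Lean on these libraries where they do the work, as an engineer would, in place of code of your own. Each camera call takes 0.05 s, during which the arm holds its last target.

### The job

The steel sample cell is locked in its well by a sprung keeper. Take the locking pin from its stand, use its shank to push the keeper's tail round against the spring, and drop the pin fully home into the hole in the block's deck so that it holds the keeper open. Then lift the cell straight out of its well and set it down gently, standing upright, in the steel tray; leave the pin in place and do not disturb the canister, ring and jar.

Things in the scene. Friction and masses are not known exactly. Their poses are not given: they have to be found in the camera images.
- block: Fixed aluminium conditioning block with white skirts, 158 (x) by 238 (y) by 60 mm high, skirts 46 mm high. Origin: centre of its underside, on the bench; its flat top (the deck) is at z = 60 mm. In its own frame the keeper's pivot is at (0, 0), the well at (0, +75) and the pin hole at (+43, -60) mm. It stands turned up to 0.35 rad either way.
- well_mouth (a point): Centre of the mouth of the square well, at deck height; same axes as the block. The well is 36 mm square and 52 mm deep.
- pin_hole (a point): Centre of the mouth of the round pin hole, at deck height; same axes as the block. The hole is 18 mm in diameter and 28 mm deep, with a flat floor.
- keeper (a joint): Angle of the keeper, a flat dark steel bracket on a vertical pivot at the block's (0, 0). 0 = shut, lying along the block's y; grows anticlockwise seen from above, to 1.15 at most. A spring returns it to 0: 0.12 N m at 0, rising 0.30 N m per rad (about 5 N at the tail when pinned). Pinned, its tail leans back on the pin's shank at about 0.85 and the fork is clear of the cell.
- keeper_hinge (a point): Keeper's pivot axis at deck height, turning with the keeper. The bracket is 10 mm thick, 2 to 12 mm above the deck; a bolt with a coil spring stands 37 mm above the deck here. In the keeper's frame the tail, a straight bar, runs from here to y = -105 mm, x -10 to +10; a lip at its end (y -105 to -95) juts out to x = -28. The arm to the fork runs towards +y.
- keeper_tail (a point): Point on the tail's pushed edge (its -x edge), 72 mm from the pivot axis, 7 mm above the deck; axes turn with the keeper (the block's when shut). Push it towards +x of the block; the fork then swings to -x. With the pin in the hole the shank touches the tail about here.
- keeper_fork (a point): Middle of the fork, 75 mm from the pivot axis, 7 mm above the deck; over the well when shut. Its two tines, 30 mm apart and open towards the keeper's +x, go round the cell's neck above its shoulder, so that the cell cannot come out.
- pin: Locking pin 87 mm long, 90 g: round steel shank 14 mm in diameter, 45 mm long, with a chamfered foot; above it a black square handle 24 by 24 by 42 mm. Origin: centre of the foot's underside; z to the handle, x and y square to the handle's sides. At first it stands in the stand, foot 10 mm above the bench. Home in the pin hole its foot is 28 mm below the deck, its handle's underside 17 mm above.
- stand: Fixed aluminium stand 64 by 64 by 40 mm high, with a hole 17 mm in diameter and 30 mm deep at its centre, in which the pin stands. Origin: centre of its underside. It stands to the left or right of the block, the tray on the other side.
- cell: Steel sample cell, 112 mm tall, 220 to 420 g: a square body 34 by 34 by 50 mm, and on it a square neck 24 by 24 by 62 mm (50 to 112 mm above the underside). Origin: centre of its underside; z up, x and y square to its sides. At the start it stands in the well: its underside 8 mm above the bench, its shoulder 2 mm below the deck, its neck 60 mm above the deck.
- tray: Fixed shallow open steel tray 130 by 130 mm, 22 mm high, walls and floor 5 mm thick. Origin: centre of its underside; the cell stands on the floor, 5 mm above the bench.
- canister: White lidded canister, 96 mm in diameter and 158 mm tall, loose; leave alone. Origin: centre of its underside.
- steel_ring: Steel ring, 90 mm outside, 22 mm high, lying loose beyond the block; leave alone. Origin: centre of its underside.
- jar: White jar, 70 mm in diameter and 85 mm tall, loose; leave alone. Origin: centre of its underside.

How it is judged:
By the outcome, as a careful person would: the job done as asked, in the order asked, and still so for the second after the job is handed in, with the robot touching nothing.
It also fails if it takes over 67 s, if anything falls off the work surface, if the arm or the gripper's body presses on something with over 40 N, if the wrist force passes 120 N, or if a joint passes its speed limit or range.

## Working session

There is one attempt and no reset: what is moved stays moved. The work goes in short steps, Python scripts to look and compute and a tool call to move; the robot and the scene stay as the last step left them, time stands still between calls to the robot, and variables do not carry over. Pictures are saved under pics/ and viewed, and the job is handed in when it is done.

Besides the shell and the picture viewer there is one more tool, called by a JSON object that holds its "api" and its "payload". step_arm: Moves the arm, as the interface text tells. Its arguments: {"type":"object","properties":{"motion":{"type":"array","items":{"type":"array","items":{"type":"array","items":{"type":"number"}}}},"force":{"type":"number"}},"required":["motion"]}

```bash
ls; mkdir -p pics
python3 - <<'E'
from rig import manip
import cv2
s=manip.get_state(); print(s)
for n in ("scene","top","wrist"):
    c=manip.get_calibration(n); print(n,c)
    cv2.imwrite(f"pics/{n}0.png",manip.grab_frame(n)[:,:,::-1])
print(manip.finger_overhang)
E
```

```text
pics
{'time': 0.0, 'q': array([ 5.81557359e+01,  1.96348424e+01,  8.73780054e+01,  3.27773701e-04,
        7.30756756e+01, -8.36460671e+00]), 'joint_vel': array([-0.05133475, -0.00532677,  0.04664461, -0.05435905, -0.0365471 ,
        0.00024723]), 'joint_efforts': array([-8.71980683e-04, -4.31236231e+01, -2.44224018e+01,  7.18108658e-02,
        5.59470069e-02, -1.84706341e-04]), 'ee_pos': array([0.20891365, 0.48116944, 0.21605471]), 'orientation': array([[-8.19822198e-04,  3.98424351e-01,  9.17200831e-01],
       [-1.30958673e-03,  9.17199925e-01, -3.98425128e-01],
       [-9.99998806e-01, -1.52779180e-03, -2.30169616e-04]]), 'ft_force': array([-0.23920592, -0.45323298,  0.07669117]), 'ft_torque': array([-0.03052083, -0.01685588,  0.04900202]), 'opening': 0.09197677919296664}
scene {'fx': 361.6071627564515, 'fy': 361.6071627564515, 'cx': 320.17372893218646, 'cy': 200.84401765952086, 'k1': -0.07449144525069508, 'world_from_camera': array([[ 0.24335829, -0.5438951 ,  0.80309082,  1.29126847],
       [ 0.96991842,  0.1314108 , -0.20491331, -0.18144891],
       [ 0.00591653,  0.8287999
[... 207 characters left out ...]
-0.025345273613961317, 'world_from_camera': array([[ 0.02702006,  0.99271277, -0.11743621,  0.46650168],
       [-0.99949142,  0.02483876, -0.01999864, -0.01275675],
       [-0.01693593,  0.11791685,  0.99287904,  1.04111004],
       [ 0.        ,  0.        ,  0.        ,  1.        ]])}
wrist {'fx': 332.84112016008334, 'fy': 332.84112016008334, 'cx': 315.46131484582224, 'cy': 192.5942017868909, 'k1': 0.010310232565126592, 'world_from_camera': array([[ 0.39859184, -0.88727431, -0.23209662,  0.14652371],
       [ 0.91712683,  0.38514515,  0.10267221,  0.5075935 ],
       [-0.00170753, -0.25378634,  0.9672588 ,  0.38331308],
       [ 0.        ,  0.        ,  0.        ,  1.        ]])}
0.011
```

View pics/scene0.png

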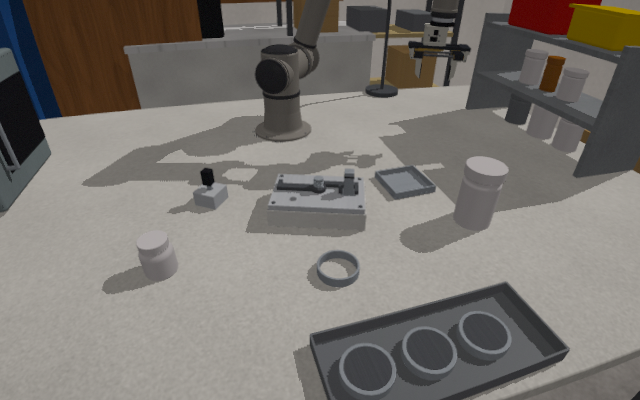

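View pics/top0.png

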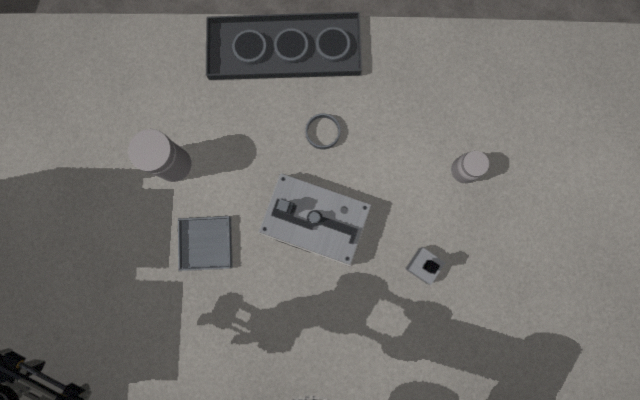

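View pics/wrist0.png

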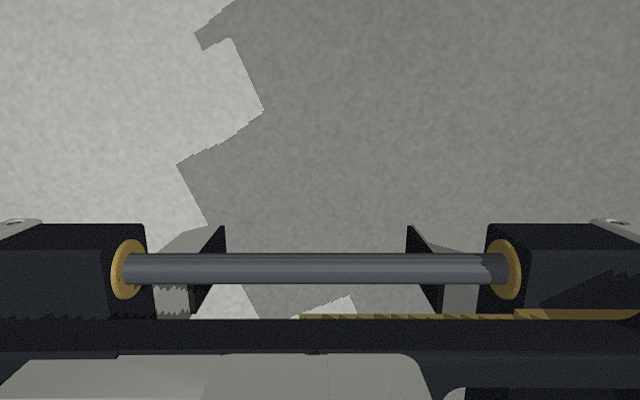

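The top view shows the block at about (316,218), the cell at (285,206), the pin hole at (345,210), the tray at (205,243), the stand and pin at (427,266), the ring at (323,131), the jar at (474,167) and the canister at (152,152). The wrist view shows only bench. I'll zoom in next.

Run:
```python
import cv2
t=cv2.imread("pics/top0.png"); s=cv2.imread("pics/scene0.png")
cv2.imwrite("pics/topz.png",cv2.resize(t[165:275,250:380],None,fx=6,fy=5.4,interpolation=cv2.INTER_CUBIC)[:600])
cv2.imwrite("pics/topz1.png",cv2.resize(t[165:265,255:385],None,fx=6,fy=6,interpolation=cv2.INTER_CUBIC))
cv2.imwrite("pics/topz2.png",cv2.resize(t[230:300,395:475],None,fx=8,fy=8,interpolation=cv2.INTER_CUBIC))
cv2.imwrite("pics/topz3.png",cv2.resize(t[205:280,165:245],None,fx=8,fy=8,interpolation=cv2.INTER_CUBIC))
cv2.imwrite("pics/scz.png",cv2.resize(s[155:235,180:380],None,fx=4,fy=4,interpolation=cv2.INTER_CUBIC))
```

```text
(no output)
```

View pics/topz1.png

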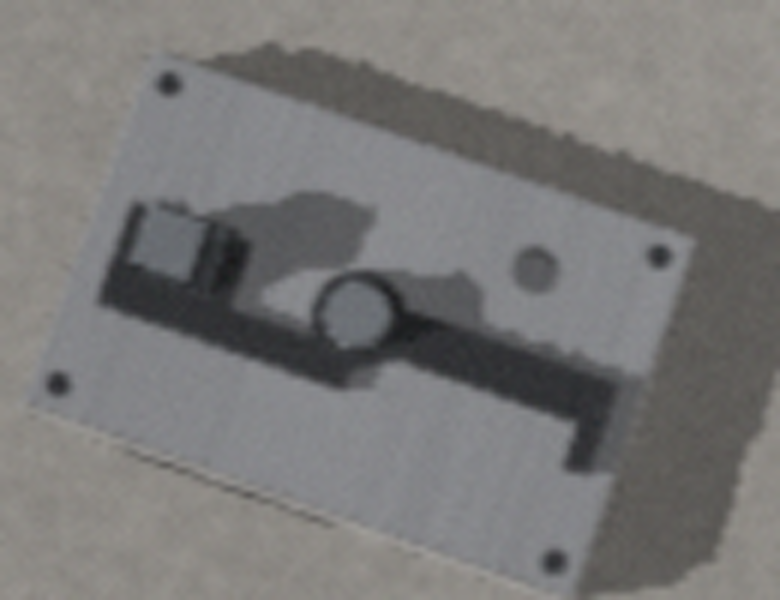

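View pics/topz2.png

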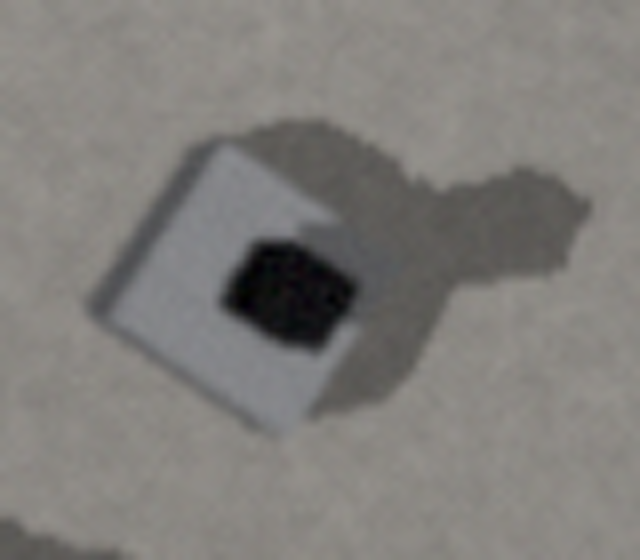

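View pics/topz3.png

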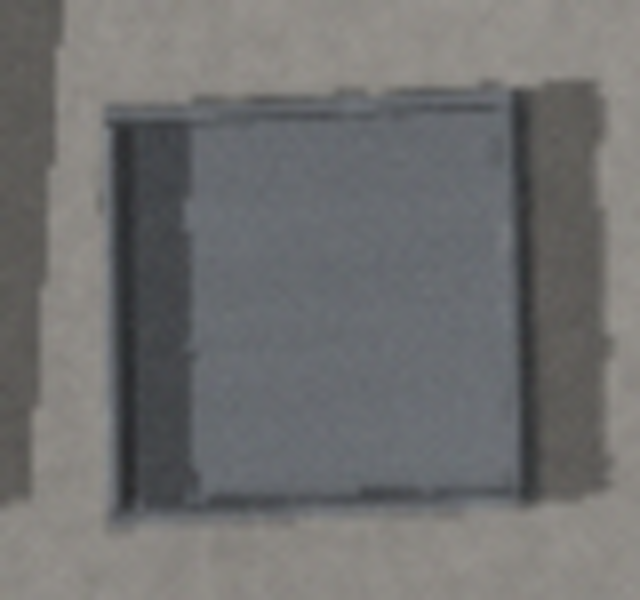

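View pics/scz.png

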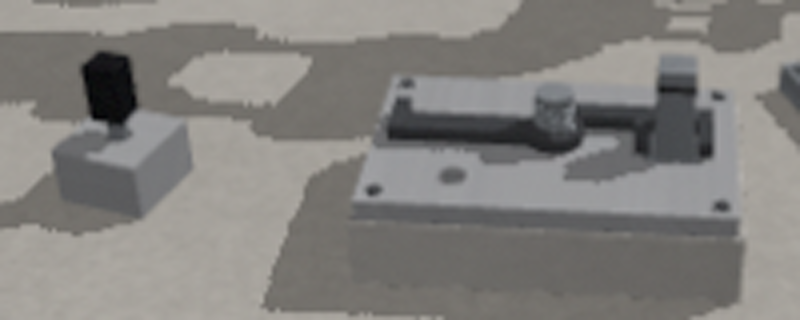

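Top view zoom: deck corners and pin hole (about (345,210)) are clear. The keeper is shut, with its tail running right and the lip pointing down (-x), and the stand and pin are turned about 35°. Now I'll fit the poses.

```bash
cat > h.py <<'E'
import numpy as np, cv2
from scipy.optimize import least_squares
from rig import manip
def proj(c,P):
    P=np.atleast_2d(P); T=np.linalg.inv(c["world_from_camera"])
    p=P@T[:3,:3].T+T[:3,3]; a=p[:,0]/-p[:,2]; b=-p[:,1]/-p[:,2]
    f=1+c["k1"]*(a*a+b*b)
    return np.c_[c["cx"]+c["fx"]*a*f,c["cy"]+c["fy"]*b*f]
def ray(c,uv,z):
    uv=np.atleast_2d(np.array(uv,float)); out=[]
    for u in uv:
        x0=(u-[c["cx"],c["cy"]])/[c["fx"],c["fy"]]; x=x0.copy()
        for _ in range(30): x=x0/(1+c["k1"]*(x@x))
        d=c["world_from_camera"][:3,:3]@np.array([x[0],-x[1],-1]); o=c["world_from_camera"][:3,3]
        out.append(o+d*(z-o[2])/d[2])
    return np.array(out)
def uz(pts,off,s): # zoomed->pixel
    return (np.array(pts,float)+.5)/s-.5+np.array(off)
def pose(p,L):
    x,y,t=p; c,s=np.cos(t),np.sin(t); L=np.array(L,float)
    return np.c_[x+c*L[:,0]-s*L[:,1],y+s*L[:,0]+c*L[:,1],L[:,2]]
def fit(obs,p0):
    # obs: list of (cal, local pts, pixels)
    f=lambda p:np.concatenate([(proj(c,pose(p,L))-uv).ravel() for c,L,uv in obs])
    r=least_squares(f,p0,loss="soft_l1"); return r.x,r.fun
E
python3 - <<'E'
from h import *
t=manip.get_calibration("top"); s=manip.get_calibration("scene")
def st(n,L,zt,zs,p0):
    for lab,obs in (("top",[(t,L,zt)]),("scene",[(s,L,zs)]),("both",[(t,L,zt),(s,L,zs)])):
        p,f=fit(obs,p0); print(n,lab,p[:2].round(4),np.degrees(p[2]).round(2),f.reshape(-1,2).round(1).tolist())
ot,os_=(255,165),(180,155)
zt=uz([(155,58),(693,240),(578,600),(32,402),(536,270)],ot,6)
print(ray(t,zt,.06).round(4))
L=[(.079,.119,.06),(.079,-.119,.06),(-.079,-.119,.06),(-.079,.119,.06),(.043,-.06,.06)]
zs=uz([(738,222),(352,212),(393,76),(735,93),(452,175)],os_,4)
st("block",L,zt,zs,[.46,-.02,-.3])
# cell neck top z=.12, pin top z=.097
r=ray(t,uz([(168,245)],ot,6),.12); print("cell top",r)
zt=uz([(220,140),(350,225),(280,438),(100,315)],(395,230),8) 
print("stand c", ray(t,zt,.04).round(4))
print("pin top", ray(t,uz([(290,295)],(395,230),8),.097))
zt=uz([(108,108),(520,92),(527,500),(115,518)],(165,205),8)
r=ray(t,zt,.022);print("tray",r.round(4),r.mean(0), np.linalg.norm(r-np.roll(r,1,0),axis=1))
for n,uv,z in (("can",(150,150),.158),("ring",(323,131),.022),("jar",(476,164),.085)): print(n,ray(t,uv,z))
E
```

```text
[[ 0.6467  0.0903  0.06  ]
 [ 0.5782 -0.1272  0.06  ]
 [ 0.4349 -0.0838  0.06  ]
 [ 0.5068  0.1342  0.06  ]
 [ 0.5646 -0.0649  0.06  ]]
block top [0.5426 0.0042] -18.31 [[-0.7, -3.4], [2.7, -0.8], [0.1, 2.0], [-3.3, 0.7], [0.6, 0.0]]
block scene [0.5446 0.0042] -17.59 [[3.1, 0.5], [-1.8, -1.1], [-1.3, -0.3], [1.1, -1.4], [-0.1, 0.7]]
block both [0.5431 0.0043] -18.17 [[-0.8, -3.5], [2.6, -1.1], [0.1, 1.7], [-3.2, 0.6], [0.6, -0.3], [2.6, 0.4], [-2.1, -1.8], [-1.0, -0.8], [1.3, -1.4], [-0.3, 0.2]]
cell top [[0.56452629 0.07652923 0.12      ]]
stand c [[ 0.4806 -0.2559  0.04  ]
 [ 0.4561 -0.2948  0.04  ]
 [ 0.3925 -0.2736  0.04  ]
 [ 0.4275 -0.2199  0.04  ]]
pin top [[ 0.43665605 -0.26171608  0.097     ]]
tray [[0.5365 0.3469 0.022 ]
 [0.5449 0.2175 0.022 ]
 [0.4193 0.209  0.022 ]
 [0.41   0.3365 0.022 ]] [0.47770707 0.27746865 0.022     ] [0.12691251 0.12964153 0.12587308 0.12783718]
can [[0.67656872 0.37197482 0.158     ]]
ring [[ 0.76794487 -0.01003916  0.022     ]]
jar [[ 0.67787616 -0.37281368  0.085     ]]
```

```bash
cat >> h.py <<'E'
def jaw(R): return np.degrees(np.arctan2(R[1,1],R[0,1]))
def plan(target,yaw=None,n=10,st=None):
    """rows from current pose to target (xyz, jaw yaw deg), n rows"""
    s=st or manip.get_state(); p0=np.array(s["ee_pos"]); y0=jaw(np.array(s["orientation"]))
    y1=y0 if yaw is None else yaw
    d=np.array(target)-p0; print("d",d.round(4),"dyaw",round(y1-y0,2))
    rows=[]
    for i in range(n):
        y=np.radians(y0+(y1-y0)*i/n); D=d/n
        jy=np.array([np.cos(y),np.sin(y),0]); jx=np.array([0,0,-1]); jz=np.cross(jx,jy)
        rows.append([round(float(v),4) for v in (D@jx,D@jy,D@jz)]+[round(-(y1-y0)/n,2)])
    print(rows)
E
python3 - <<'E'
from h import *
t=manip.get_calibration("top"); s=manip.get_calibration("scene")
zt=uz([(155,58),(693,240),(578,600),(32,402),(536,270)],(255,165),6)
zs=uz([(738,222),(352,212),(393,76),(735,93),(452,175)],(180,155),4)
for a,b in ((.0745,.1145),(.076,.116)):
  L=[(a,b,.06),(a,-b,.06),(-a,-b,.06),(-a,b,.06),(.043,-.06,.06)]
  for obs in ([(t,L,zt)],[(s,L,zs)],[(t,L,zt),(s,L,zs)]):
    p,f=fit(obs,[.54,0,-.3]); print(p.round(4),np.degrees(p[2]),f.reshape(-1,2).round(1).tolist()); print(pose(p,[(.043,-.06,.06),(0,.075,.06)]).round(4).tolist())
plan([.43,.02,.30],-20,14)
E
```

```text
[ 0.5416  0.0038 -0.3072] -17.60280966379731 [[-0.0, -0.2], [0.3, 0.1], [-0.4, -0.5], [-0.5, 0.6], [0.7, 0.1]]
[[0.5645, -0.0664, 0.06], [0.5643, 0.0753, 0.06]]
[ 0.5458  0.0034 -0.3195] -18.308421067820028 [[0.6, -0.1], [-0.1, -2.2], [0.3, 0.6], [-0.3, -0.1], [-0.5, 0.8]]
[[0.5678, -0.067, 0.06], [0.5693, 0.0746, 0.06]]
[ 0.5424  0.0039 -0.3115] -17.850493453501212 [[0.2, -0.7], [0.3, -0.0], [-0.6, -0.7], [-0.6, 0.1], [0.7, -0.1], [0.5, -1.1], [0.1, -2.7], [0.0, 0.1], [-0.8, -0.9], [-0.4, 0.1]]
[[0.565, -0.0664, 0.06], [0.5654, 0.0753, 0.06]]
[ 0.5418  0.0039 -0.3087] -17.685230430100955 [[-0.4, -1.1], [1.1, -0.3], [-0.1, 0.3], [-1.4, 0.9], [0.6, 0.0]]
[[0.5646, -0.0663, 0.06], [0.5646, 0.0754, 0.06]]
[ 0.5453  0.0037 -0.3167] -18.144767638986 [[1.4, 0.1], [-0.7, -1.9], [-0.2, 0.2], [0.2, -0.5], [-0.3, 0.7]]
[[0.5675, -0.0667, 0.06], [0.5687, 0.075, 0.06]]
[ 0.5427  0.004  -0.313 ] -17.933124666939257 [[-0.2, -1.6], [1.1, -0.4], [-0.4, 0.1], [-1.5, 0.3], [0.6, -0.2], [1.2, -0.6], [-0.6, -2.4], [-0.3, -0.2], [-0.1, -1.1], [-0.3, 0.1]]
[[0.5651, -0.0663, 0.06], [0.5658, 0.0754, 0.06]]
d [ 0.221  -0.4613  0.0838] dyaw -86.52
[[-0.006, -0.0239, 0.0276, np.float64(6.18)], [-0.006, -0.0208, 0.03, np.float64(6.18)], [-0.006, -0.0175, 0.0321, np.float64(6.18)], [-0.006, -0.0139, 0.0338, np.float64(6.18)], [-0.006, -0.0102, 0.0351, np.float64(6.18)], [-0.006, -0.0064, 0.036, np.float64(6.18)], [-0.006, -0.0024, 0.0365, np.float64(6.18)], [-0.006, 0.0015, 0.0365, np.float64(6.18)], [-0.006, 0.0054, 0.0361, np.float64(6.18)], [-0.006, 0.0093, 0.0353, np.float64(6.18)], [-0.006, 0.013, 0.0341, np.float64(6.18)], [-0.006, 0.0166, 0.0325, np.float64(6.18)], [-0.006, 0.02, 0.0306, np.float64(6.18)], [-0.006, 0.0232, 0.0282, np.float64(6.18)]]
```

Run:
```python
from h import *
plan([.51,.025,.30],56,12)
```

```text
d [ 0.301  -0.4563  0.0838] dyaw -10.52
[[-0.007, -0.0249, 0.0382, np.float64(0.88)], [-0.007, -0.0243, 0.0385, np.float64(0.88)], [-0.007, -0.0237, 0.0389, np.float64(0.88)], [-0.007, -0.0231, 0.0393, np.float64(0.88)], [-0.007, -0.0225, 0.0396, np.float64(0.88)], [-0.007, -0.0219, 0.0399, np.float64(0.88)], [-0.007, -0.0213, 0.0403, np.float64(0.88)], [-0.007, -0.0207, 0.0406, np.float64(0.88)], [-0.007, -0.02, 0.0409, np.float64(0.88)], [-0.007, -0.0194, 0.0412, np.float64(0.88)], [-0.007, -0.0188, 0.0415, np.float64(0.88)], [-0.007, -0.0181, 0.0418, np.float64(0.88)]]
```

{"api": "step_arm", "payload": {"motion": [[[0.0918,-0.008,-0.024,0.038,0.9,0,0],[0.0918,-0.007,-0.024,0.038,0.9,0,0],[0.0918,-0.007,-0.024,0.039,0.9,0,0],[0.0918,-0.007,-0.023,0.039,0.9,0,0],[0.0918,-0.007,-0.023,0.04,0.9,0,0],[0.0918,-0.007,-0.022,0.04,0.9,0,0],[0.0918,-0.007,-0.021,0.04,0.9,0,0],[0.0918,-0.007,-0.021,0.041,0.9,0,0],[0.0918,-0.007,-0.02,0.041,0.9,0,0],[0.0918,-0.007,-0.019,0.041,0.9,0,0],[0.0918,-0.007,-0.019,0.041,0.9,0,0],[0.0918,-0.007,-0.018,0.042,0.9,0,0],[0.0918,0,0,0,0,0,0],[0.0918,0,0,0,0,0,0]]]}}

```text
time: 1.55
ee_pos: [0.5169, 0.0062, 0.3004]
orientation: [[-0.005, 0.567, 0.824], [-0.004, 0.824, -0.567], [-1.0, -0.006, -0.002]]
ft_force: [-0.7, 0.2, 0.2]
opening: 0.0917
```

Run:
```python
from h import *
s=manip.get_state(); print(s["time"],s["ee_pos"],jaw(s["orientation"]),s["joint_vel"].round(2))
import pickle
c=manip.get_calibration("wrist"); im=manip.grab_frame("wrist"); pickle.dump(c,open("w1.pkl","wb"))
cv2.imwrite("pics/w1.png",im[:,:,::-1])
p=[.5424,.0039,-.3115]
print(proj(c,pose(p,[(.043,-.06,.06),(.0745,.1145,.06),(.0745,-.1145,.06),(-.0745,-.1145,.06),(-.0745,.1145,.06)])).round(1).tolist())
```

```text
1.55 [0.51693897 0.00615495 0.30036509] 55.45991518206346 [-2.14  1.29 -1.45 -0.93 -0.45 -0.55]
[[292.2, 223.8], [429.7, 209.3], [260.5, 256.2], [220.7, 149.0], [403.6, 92.8]]
```

View pics/w1.png

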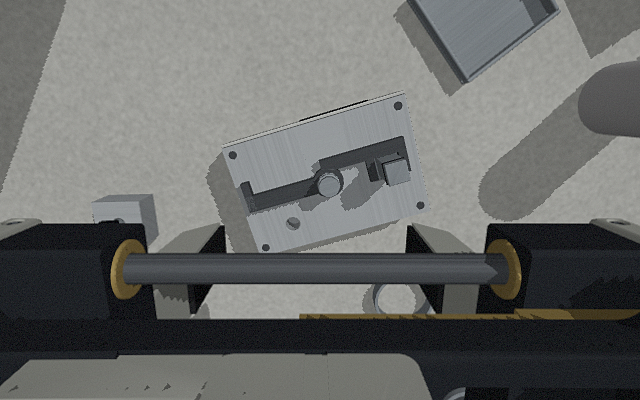

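The wrist view shows the whole deck: hole at about (293,224), corners at about (402,93), (429,209), (222,149) and (262,254). These agree with the predicted positions. I'll zoom in to refine.

Run:
```python
import cv2
t=cv2.imread("pics/w1.png")
cv2.imwrite("pics/w1z.png",cv2.resize(t[80:265,200:445],None,fx=3.2,fy=3.2,interpolation=cv2.INTER_CUBIC))
```

```text
(no output)
```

View pics/w1z.png

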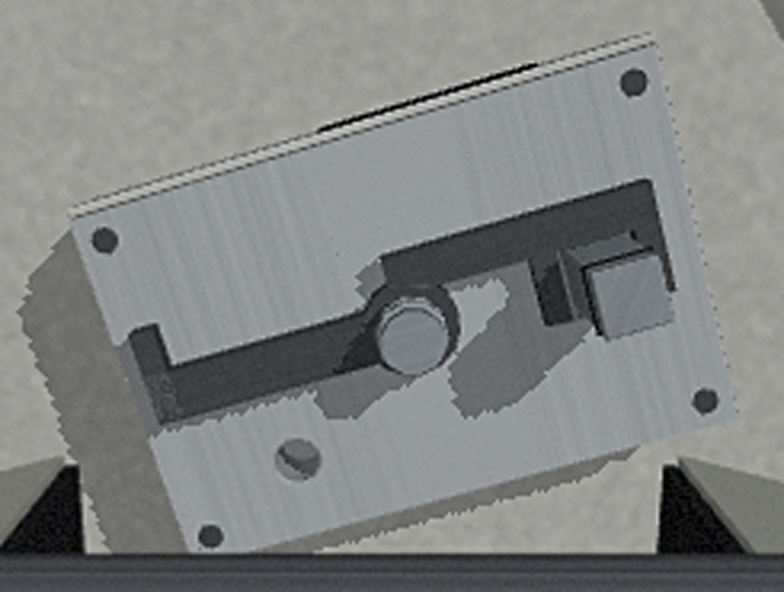

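Run:
```python
from h import *
import pickle
t=manip.get_calibration("top"); s=manip.get_calibration("scene"); w=pickle.load(open("w1.pkl","rb"))
zt=uz([(155,58),(693,240),(578,600),(32,402),(536,270)],(255,165),6)
zs=uz([(738,222),(352,212),(393,76),(735,93),(452,175)],(180,155),4)
Z=lambda p:uz(p,(200,80),3.2)
zw=Z([(735,410),(75,218),(658,44),(298,459),(412,340)])
a,b=.0745,.1145
L=[(a,b,.06),(a,-b,.06),(-a,-b,.06),(-a,b,.06),(.043,-.06,.06)]
Lw=[L[0],L[2],L[3],L[4],(0,0,.097)]
for obs in ([(w,Lw,zw)],[(t,L,zt),(s,L,zs),(w,Lw,zw)]):
    p,f=fit(obs,[.54,0,-.3]); print(p.round(4),np.degrees(p[2]),f.reshape(-1,2).round(1).tolist()); print(pose(p,[(.043,-.06,.06),(0,.075,.06)]).round(4).tolist())
print("hole",ray(w,zw[3],.06),"bolt",ray(w,zw[4],.097),"cell",ray(w,Z([(585,268),(660,253),(674,320),(607,340)]),.12).mean(0))
print("corners",ray(w,zw[:3],.06).round(4))
plan([.40,-.235,.25],56,8)
```

```text
[ 0.5423  0.0051 -0.3184] -18.24573393709015 [[0.9, 1.7], [-1.6, -0.2], [-0.2, -0.7], [-0.2, -0.1], [0.7, 0.2]]
[[0.5643, -0.0654, 0.06], [0.5658, 0.0763, 0.06]]
[ 0.5423  0.0047 -0.3165] -18.135377785456523 [[0.0, -0.8], [0.1, 0.3], [-1.2, -0.4], [-1.0, -0.2], [0.4, 0.1], [0.7, -1.1], [0.3, -3.0], [0.5, -0.0], [-0.4, -0.9], [-0.2, -0.0], [0.7, 1.6], [-1.9, 0.2], [-0.7, -0.7], [-0.3, 0.1], [0.4, 0.4]]
[[0.5645, -0.0657, 0.06], [0.5656, 0.076, 0.06]]
hole [[ 0.56457835 -0.065263    0.06      ]] bolt [[0.5416266  0.00451522 0.097     ]] cell [0.56525293 0.07536524 0.12      ]
corners [[ 0.6463  0.0907  0.06  ]
 [ 0.4369 -0.0789  0.06  ]
 [ 0.5082  0.137   0.06  ]]
d [-0.1169 -0.2413 -0.0503] dyaw 0.5
[[0.0063, -0.0331, 0.005, np.float64(-0.06)], [0.0063, -0.0331, 0.005, np.float64(-0.06)], [0.0063, -0.0331, 0.005, np.float64(-0.06)], [0.0063, -0.0332, 0.0049, np.float64(-0.06)], [0.0063, -0.0332, 0.0049, np.float64(-0.06)], [0.0063, -0.0332, 0.0049, np.float64(-0.06)], [0.0063, -0.0332, 0.0048, np.float64(-0.06)], [0.0063, -0.0332, 0.0048, np.float64(-0.06)]]
```

{"api": "step_arm", "payload": {"motion": [[[0.0918,0.006,-0.032,0.0075,0,0,0],[0.0918,0.006,-0.032,0.0075,0,0,0],[0.0918,0.006,-0.032,0.0075,0,0,0],[0.0918,0.006,-0.032,0.0075,0,0,0],[0.0918,0.006,-0.032,0.0075,0,0,0],[0.0918,0.006,-0.032,0.0075,0,0,0],[0.0918,0.006,-0.032,0.0075,0,0,0],[0.0918,0.006,-0.032,0.0075,0,0,0],[0.0918,0,0,0,0,0,0],[0.0918,0,0,0,0,0,0]]]}}

```text
time: 2.6
ee_pos: [0.4171, -0.2315, 0.2507]
orientation: [[-0.007, 0.547, 0.837], [0.0, 0.837, -0.547], [-1.0, -0.003, -0.006]]
ft_force: [0.5, 0.8, -0.5]
opening: 0.0918
```

Run:
```python
from h import *
s=manip.get_state(); print(s["time"],s["ee_pos"],jaw(s["orientation"]),s["joint_vel"].round(2))
import pickle
c=manip.get_calibration("wrist"); im=manip.grab_frame("wrist"); pickle.dump(c,open("w2.pkl","wb"))
im=im[:,:,::-1];cv2.imwrite("pics/w2.png",im)
q=proj(c,[.438,-.262,.097])[0]; print(q)
u,v=int(q[0])-60,int(q[1])-45; print(u,v)
v=max(0,v);u=max(0,u)
cv2.imwrite("pics/w2z.png",cv2.resize(im[v:v+100,u:u+130],None,fx=6,fy=6,interpolation=cv2.INTER_CUBIC))
```

```text
2.6 [ 0.41708484 -0.23145261  0.250741  ] 56.83798262527995 [-0.35 -0.02  0.96 -0.61 -0.33 -0.48]
[302.93609215 210.31589225]
242 165
```

View pics/w2.png

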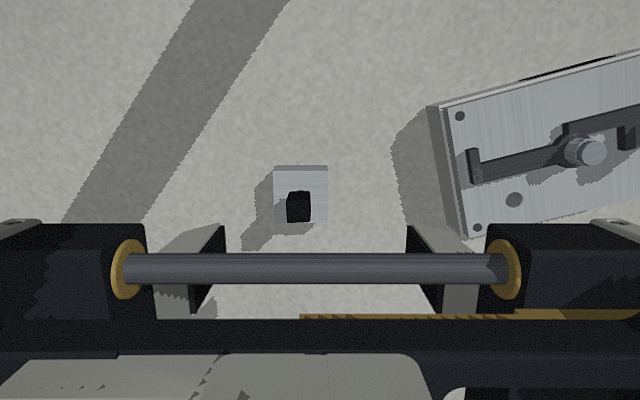

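View pics/w2z.png

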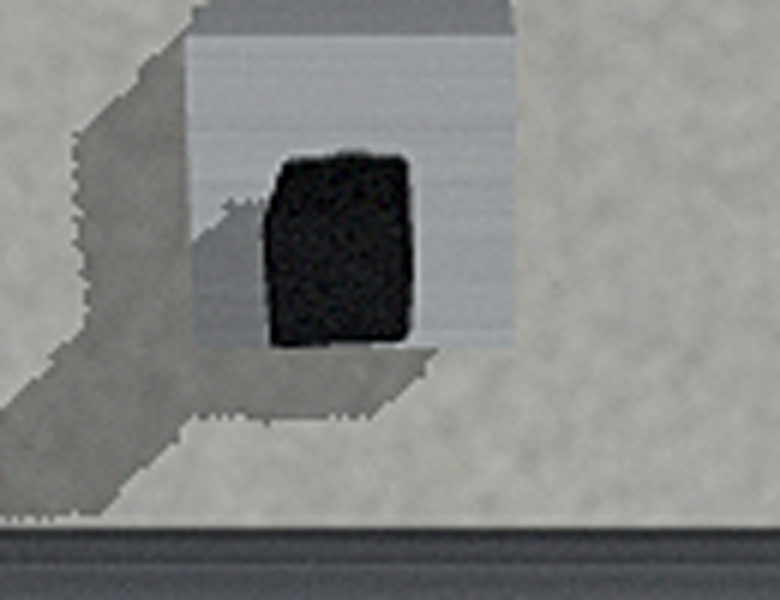

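The wrist view shows the stand at about (300,195), square to the jaws, and the black handle at about (299,206), roughly aligned. I'll stretch the contrast to find the handle's yaw.

Run:
```python
from h import *
import pickle
w=pickle.load(open("w2.pkl","rb"))
im=cv2.imread("pics/w2.png")[180:235,275:330].astype(float)
g=np.clip((im-2)*8,0,255).astype(np.uint8)
cv2.imwrite("pics/w2c.png",cv2.resize(g,None,fx=10,fy=10,interpolation=cv2.INTER_CUBIC))
st=ray(w,uz([(186,34),(515,34),(516,348),(193,348)],(242,165),6),.04); print(st.round(4),st.mean(0))
for i in range(4):
    d=st[i]-st[i-1]; print(np.linalg.norm(d),np.degrees(np.arctan2(d[1],d[0])))
```

```text
[[ 0.3923 -0.2763  0.04  ]
 [ 0.4268 -0.2233  0.04  ]
 [ 0.4806 -0.2576  0.04  ]
 [ 0.4453 -0.3118  0.04  ]] [ 0.43626879 -0.26725601  0.04      ]
0.0638112204744168 146.25518607326143
0.06325861383331177 56.868993664280026
0.06378447751739286 -32.480509613161004
0.06466636310900002 -123.10691359563312
```

View pics/w2c.png

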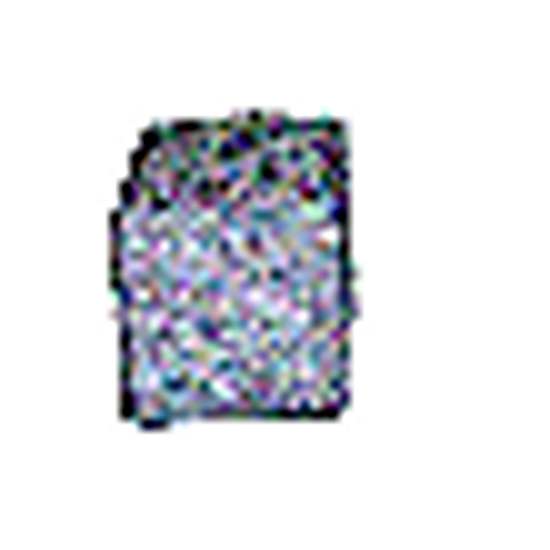

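Run:
```python
from h import *
import pickle
t=manip.get_calibration("top");sc=manip.get_calibration("scene"); w=pickle.load(open("w2.pkl","rb"))
st=ray(t,uz([(225,142),(397,262),(282,436),(108,320)],(395,230),8),.04); print(st.round(4),st.mean(0))
print("pin w",ray(w,uz([(234,308)],(275,180),10),.097))
hc=ray(w,uz([(124,422),(347,410),(348,197),(113,207)],(275,180),10),.097); print(hc.round(4),[np.linalg.norm(hc[i]-hc[i-1]).round(4) for i in range(4)],[np.degrees(np.arctan2(*(hc[i]-hc[i-1])[1::-1])).round(1) for i in range(4)])
# project model into top & scene for check
for p in ([.4363,-.2673,0],[.437,-.263,0]):
    P=np.array(p); print(proj(t,[P+[0,0,.097],P+[0,0,.04]]).round(1).tolist(),proj(sc,[P+[0,0,.097],P+[0,0,.04]]).round(1).tolist())
g=cv2.imread("pics/top0.png")[:,:,0]
for n,x0,y0,x1,y1,f in (("top",400,240,460,300,"pics/top0.png"),("scene",190,155,225,195,"pics/scene0.png")):
    g=cv2.imread(f).max(2)[y0:y1,x0:x1]; m=g<25; yy,xx=np.nonzero(m); print(n,xx.min()+x0,xx.max()+x0,yy.min()+y0,yy.max()+y0,xx.mean()+x0,yy.mean()+y0)
```

```text
[[ 0.48   -0.2574  0.04  ]
 [ 0.4455 -0.3089  0.04  ]
 [ 0.3931 -0.2742  0.04  ]
 [ 0.426  -0.2223  0.04  ]] [ 0.43615857 -0.26568017  0.04      ]
pin w [[ 0.43527727 -0.26624065  0.097     ]]
[[ 0.4392 -0.2824  0.097 ]
 [ 0.4506 -0.2627  0.097 ]
 [ 0.4319 -0.2502  0.097 ]
 [ 0.4199 -0.2705  0.097 ]] [np.float64(0.0228), np.float64(0.0228), np.float64(0.0225), np.float64(0.0236)] [np.float64(-31.6), np.float64(60.1), np.float64(146.3), np.float64(-120.6)]
[[433.3, 266.7], [426.9, 265.7]] [[205.7, 169.7], [209.3, 188.5]]
[[431.4, 266.3], [425.1, 265.4]] [[207.4, 169.6], [211.0, 188.5]]
top 424 438 261 271 430.7889908256881 266.10091743119267
scene 201 213 169 185 206.94039735099338 177.26490066225165
```

```bash
cat >> h.py <<'E'
from scipy.spatial.transform import Rotation as Ro
def Rd(yaw):
    y=np.radians(yaw); jx=np.array([0,0,-1.]); jy=np.array([np.cos(y),np.sin(y),0]); return np.c_[jx,jy,np.cross(jx,jy)]
def plan(target,yaw=None,n=10,p0=None,yaw0=None):
    s=manip.get_state(); R0=np.array(s["orientation"])
    print("t",round(s["time"],2),"pos",s["ee_pos"].round(4),"yaw",jaw(R0).round(2),"open",round(s["opening"],4),"F",s["ft_force"].round(1))
    P=np.array(s["ee_pos"]) if p0 is None else np.array(p0)
    if yaw0 is not None: R0=Rd(yaw0)
    y1=jaw(R0) if yaw is None else yaw
    r=Ro.from_matrix(R0.T@Rd(y1)).as_rotvec(degrees=True)
    D=(np.array(target)-P)/n; print("d",(D*n).round(4),"turn",r.round(2))
    for i in range(n):
        R=R0@Ro.from_rotvec(r*i/n,degrees=True).as_matrix()
        print([float(v) for v in (R.T@D).round(4)]+[float(v) for v in (r/n).round(2)])
E
python3 - <<'E'
from h import *
plan([.4355,-.2662,.13],59.5,5)
E
```

```text
t 2.65 pos [ 0.4172 -0.2313  0.2507] yaw 56.88 open 0.0916 F [0.6 0.1 0.4]
d [ 0.0183 -0.0349 -0.1207] turn [-2.62 -0.34  0.2 ]
[0.0241, -0.0038, 0.007, -0.52, -0.07, 0.04]
[0.0241, -0.0038, 0.007, -0.52, -0.07, 0.04]
[0.0241, -0.0039, 0.0069, -0.52, -0.07, 0.04]
[0.0241, -0.004, 0.0068, -0.52, -0.07, 0.04]
[0.0241, -0.0041, 0.0068, -0.52, -0.07, 0.04]
```

{"api": "step_arm", "payload": {"motion": [[[0.06,0.024,-0.004,0.007,-0.5,-0.07,0.04],[0.06,0.024,-0.004,0.007,-0.5,-0.07,0.04],[0.06,0.024,-0.004,0.007,-0.5,-0.07,0.04],[0.06,0.024,-0.004,0.007,-0.5,-0.07,0.04],[0.06,0.024,-0.004,0.007,-0.5,-0.07,0.04],[0.06,0,0,0,0,0,0],[0.06,0,0,0,0,0,0]]]}}

```text
time: 3.35
ee_pos: [0.4427, -0.2571, 0.131]
orientation: [[0.007, 0.494, 0.869], [-0.002, 0.869, -0.494], [-1.0, 0.002, 0.007]]
ft_force: [-0.5, -0.0, 0.5]
opening: 0.0601
```

Run:
```python
from h import *
plan([.4355,-.2662,.07],59.5,4)
```

```text
t 3.35 pos [ 0.4427 -0.2571  0.131 ] yaw 60.38 open 0.0601 F [-0.5 -0.   0.5]
d [-0.0072 -0.0091 -0.061 ] turn [ 0.88  0.42 -0.09]
[0.0152, -0.0029, -0.0006, 0.22, 0.11, -0.02]
[0.0152, -0.0029, -0.0005, 0.22, 0.11, -0.02]
[0.0152, -0.0029, -0.0005, 0.22, 0.11, -0.02]
[0.0152, -0.0029, -0.0004, 0.22, 0.11, -0.02]
```

{"api": "step_arm", "payload": {"motion": [[[0.06,0.003,-0.006,-0.001,0.3,0.2,0],[0.06,0.003,-0.006,-0.001,0.3,0.2,0],[0.06,0,0,0,0,0,0]]]}}

```text
time: 3.65
ee_pos: [0.436, -0.2661, 0.1279]
orientation: [[0.004, 0.502, 0.865], [-0.001, 0.865, -0.502], [-1.0, 0.001, 0.004]]
ft_force: [-0.2, 0.5, -0.8]
opening: 0.0602
```

Run:
```python
from h import *
plan([.4355,-.2662,.07],59.5,4)
```

```text
t 3.65 pos [ 0.436  -0.2661  0.1279] yaw 59.88 open 0.0602 F [-0.2  0.5 -0.8]
d [-0.0005 -0.0001 -0.0579] turn [ 0.37  0.26 -0.05]
[0.0145, -0.0001, -0.0002, 0.09, 0.06, -0.01]
[0.0145, -0.0001, -0.0001, 0.09, 0.06, -0.01]
[0.0145, -0.0001, -0.0001, 0.09, 0.06, -0.01]
[0.0145, -0.0001, -0.0001, 0.09, 0.06, -0.01]
```

{"api": "step_arm", "payload": {"motion": [[[0.06,0.0145,0,0,0.1,0.06,0],[0.06,0.0145,0,0,0.1,0.06,0],[0.06,0.0145,0,0,0.1,0.06,0],[0.06,0.0145,0,0,0.1,0.06,0],[0.06,0,0,0,0,0,0]]]}}

```text
time: 4.15
ee_pos: [0.4374, -0.2686, 0.0722]
orientation: [[0.007, 0.511, 0.86], [-0.004, 0.86, -0.511], [-1.0, -0.0, 0.008]]
ft_force: [0.4, 0.0, 0.1]
opening: 0.0601
```

Run:
```python
from h import *
plan([.4355,-.2662,.07],59.5,1)
c=manip.get_calibration("wrist"); im=manip.grab_frame("wrist")[:,:,::-1]
cv2.imwrite("pics/w3.png",im)
```

```text
t 4.15 pos [ 0.4374 -0.2686  0.0722] yaw 59.29 open 0.0601 F [0.4 0.  0.1]
d [-0.0019  0.0024 -0.0022] turn [-0.21  0.48  0.01]
[0.0022, 0.0011, -0.0028, -0.21, 0.48, 0.01]
```

View pics/w3.png

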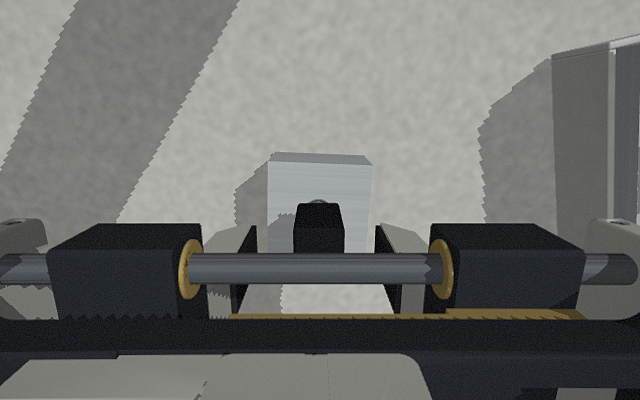

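The handle (cols 297–343) lies between the fingers (inner edges at 255 and 376). I'll trim the position and close.

{"api": "step_arm", "payload": {"motion": [[[0.06,0.002,0.001,-0.003,-0.2,0.5,0],[0.06,0,0,0,0,0,0],[0.02,0,0,0,0,0,0],[0.02,0,0,0,0,0,0],[0.02,0,0,0,0,0,0],[0.02,0,0,0,0,0,0],[0.02,0,0,0,0,0,0]]], "force": 35}}

```text
time: 4.9
ee_pos: [0.4372, -0.2679, 0.0747]
orientation: [[0.005, 0.508, 0.862], [-0.005, 0.862, -0.508], [-1.0, -0.002, 0.007]]
ft_force: [0.4, -1.3, -0.8]
opening: 0.0245
```

Run:
```python
from h import *
plan([.4355,-.2662,.15],59.5,4)
```

```text
t 4.9 pos [ 0.4372 -0.2679  0.0747] yaw 59.5 open 0.0245 F [ 0.4 -1.3 -0.8]
d [-0.0017  0.0017  0.0753] turn [-0.    0.39  0.09]
[-0.0188, 0.0001, -0.0005, -0.0, 0.1, 0.02]
[-0.0188, 0.0001, -0.0005, -0.0, 0.1, 0.02]
[-0.0188, 0.0001, -0.0005, -0.0, 0.1, 0.02]
[-0.0188, 0.0001, -0.0006, -0.0, 0.1, 0.02]
```

{"api": "step_arm", "payload": {"motion": [[[0.02,-0.015,0,0,0,0.1,0],[0.02,-0.02,0,0,0,0.1,0],[0.02,-0.025,0,0,0,0.1,0],[0.02,-0.025,0,0,0,0.1,0],[0.02,0,0,0,0,0,0]]]}}

```text
time: 5.4
ee_pos: [0.4362, -0.267, 0.161]
orientation: [[-0.004, 0.508, 0.862], [0.002, 0.862, -0.508], [-1.0, -0.001, -0.005]]
ft_force: [1.0, -0.5, -1.0]
opening: 0.0238
```

Run:
```python
from h import *
plan([.486,-.065,.16],30.5,8)
c=manip.get_calibration("wrist"); im=manip.grab_frame("wrist")[:,:,::-1]
cv2.imwrite("pics/w4.png",im)
print(proj(c,[manip.get_state()["ee_pos"]]))
cv2.imwrite("pics/s4.png",cv2.resize(manip.grab_frame("scene")[60:210,130:330,::-1],None,fx=4,fy=4))
```

```text
t 5.4 pos [ 0.4362 -0.267   0.161 ] yaw 59.49 open 0.0238 F [ 1.  -0.5 -1. ]
d [ 0.0498  0.202  -0.001 ] turn [28.99 -0.25  0.11]
[0.0001, 0.0249, -0.0075, 3.62, -0.03, 0.01]
[0.0001, 0.0244, -0.009, 3.62, -0.03, 0.01]
[0.0001, 0.0238, -0.0105, 3.62, -0.03, 0.01]
[0.0001, 0.0231, -0.012, 3.62, -0.03, 0.01]
[0.0001, 0.0223, -0.0135, 3.62, -0.03, 0.01]
[0.0001, 0.0214, -0.0148, 3.62, -0.03, 0.01]
[0.0001, 0.0204, -0.0162, 3.62, -0.03, 0.01]
[0.0001, 0.0193, -0.0174, 3.62, -0.03, 0.01]
[[317.50570892 232.39839729]]
```

View pics/w4.png

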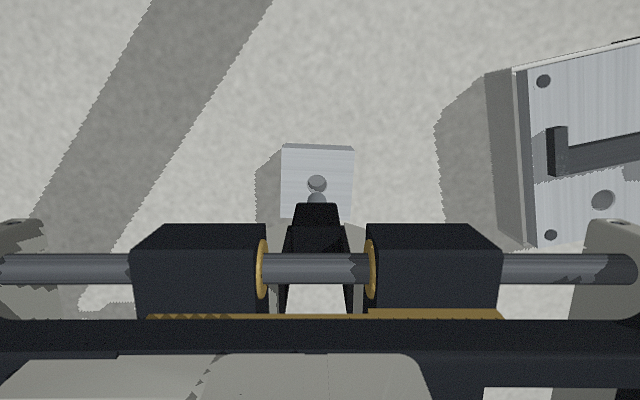

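View pics/s4.png

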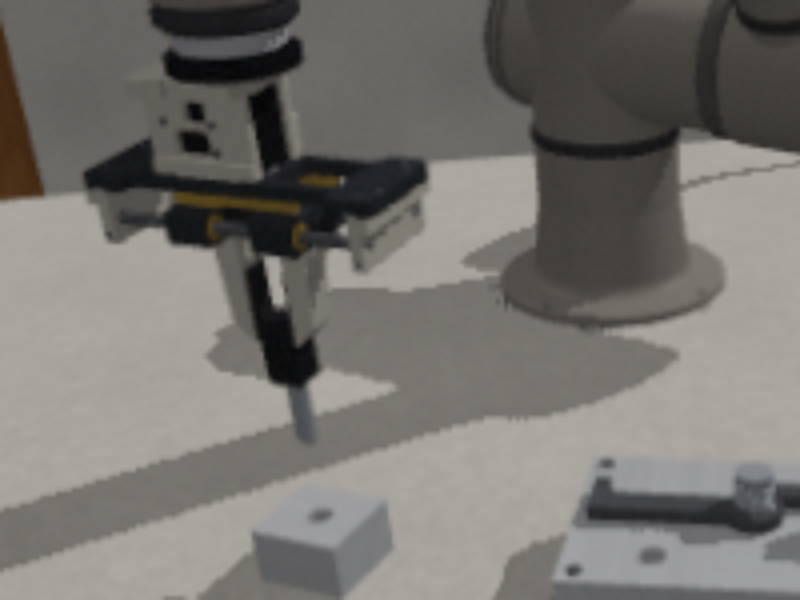

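Run:
```python
from h import *
s=manip.get_state(); R=np.array(s["orientation"]); p=s["ee_pos"]; c=manip.get_calibration("wrist")
im=cv2.imread("pics/w4.png")
cv2.imwrite("pics/w4z.png",cv2.resize(im[165:265,270:360],None,fx=6,fy=6,interpolation=cv2.INTER_CUBIC))
print("hole",ray(c,[[316.5,184]],.04))
th=np.linspace(0,2*np.pi,60)
for dz in (-.003,-.0015,0,.0015):
    q=proj(c,np.array([p+R@[.0647,.0055*np.cos(a),.0055*np.sin(a)+dz] for a in th])); q2=proj(c,np.array([p+R@[.060,.007*np.cos(a),.007*np.sin(a)+dz] for a in th]))
    # handle top corners: 22.3mm behind TCP
    h=proj(c,[p+R@np.array([.0647-.087,u,-.012+dz]) for u in (-.012,.012)])
    hb=proj(c,[p+R@np.array([.0647-.045,u,-.012+dz]) for u in (-.012,.012)])
    print(dz,"foot",q.min(0).round(1),q.max(0).round(1),"sh",q2.min(0).round(1),q2.max(0).round(1),"handletop",h.round(1).tolist(),"bot",hb.round(1).tolist())
```

```text
hole [[ 0.43312178 -0.2648987   0.04      ]]
-0.003 foot [309.2 190.2] [324.4 204.9] sh [307.  189.8] [326.7 208.8] handletop [[291.6, 223.2], [343.6, 223.2]] bot [[296.6, 198.5], [337.7, 198.5]]
-0.0015 foot [309.2 192.3] [324.4 206.9] sh [307.  191.9] [326.7 210.8] handletop [[291.6, 226.3], [343.5, 226.3]] bot [[296.6, 201.0], [337.7, 201.0]]
0 foot [309.3 194.3] [324.4 208.8] sh [307. 194.] [326.7 212.8] handletop [[291.7, 229.3], [343.5, 229.3]] bot [[296.6, 203.5], [337.6, 203.5]]
0.0015 foot [309.3 196.3] [324.4 210.8] sh [307. 196.] [326.7 214.8] handletop [[291.7, 232.4], [343.4, 232.4]] bot [[296.7, 205.9], [337.6, 205.9]]
```

View pics/w4z.png

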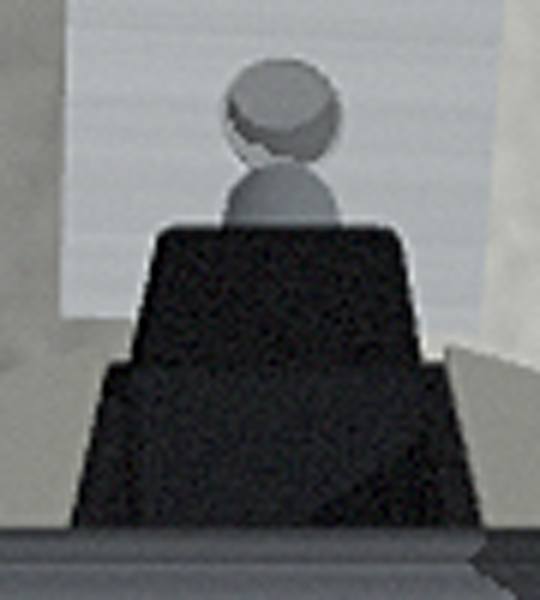

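Run:
```python
from h import *
plan([.4935,-.054,.161],30.5,8)
```

```text
t 5.5 pos [ 0.4347 -0.2657  0.1579] yaw 59.49 open 0.0236 F [-0.5 -0.1 -1.9]
d [0.0588 0.2117 0.0031] turn [28.99 -0.57  0.14]
[-0.0003, 0.0265, -0.0071, 3.62, -0.07, 0.02]
[-0.0003, 0.026, -0.0088, 3.62, -0.07, 0.02]
[-0.0003, 0.0254, -0.0104, 3.62, -0.07, 0.02]
[-0.0003, 0.0247, -0.012, 3.62, -0.07, 0.02]
[-0.0003, 0.0239, -0.0135, 3.62, -0.07, 0.02]
[-0.0003, 0.023, -0.015, 3.62, -0.07, 0.02]
[-0.0004, 0.022, -0.0164, 3.62, -0.07, 0.02]
[-0.0004, 0.0209, -0.0178, 3.62, -0.07, 0.02]
```

{"api": "step_arm", "payload": {"motion": [[[0.02,0,0.026,-0.007,3.6,-0.07,0],[0.02,0,0.026,-0.009,3.6,-0.07,0],[0.02,0,0.025,-0.01,3.6,-0.07,0],[0.02,0,0.025,-0.012,3.6,-0.07,0],[0.02,0,0.024,-0.013,3.6,-0.07,0],[0.02,0,0.023,-0.015,3.6,-0.07,0],[0.02,0,0.022,-0.016,3.6,-0.07,0],[0.02,0,0.021,-0.018,3.6,-0.07,0],[0.02,0,0,0,0,0,0],[0.02,0,0,0,0,0,0],[0.02,0,0,0,0,0,0]]]}}

```text
time: 6.6
ee_pos: [0.4882, -0.0455, 0.1414]
orientation: [[-0.029, 0.871, 0.491], [0.009, 0.491, -0.871], [-1.0, -0.021, -0.022]]
ft_force: [-0.7, 0.5, -0.8]
opening: 0.0235
```

Run:
```python
from h import *
plan([.4935,-.054,.128],30.5,3)
c=manip.get_calibration("wrist"); im=manip.grab_frame("wrist")[:,:,::-1]
cv2.imwrite("pics/w5.png",im)
s=manip.get_state(); print(s["ee_pos"],s["joint_vel"].round(1))
p=s["ee_pos"];R=s["orientation"]
print("foot",proj(c,[p+R@np.array([.0647,0,-.001])]),"tail",proj(c,pose([.5424,.0046,-.3165],[(-.01,-.072,.072),(-.01,-.095,.072),(-.028,-.095,.072),(.043,-.06,.06)])).round(1).tolist())
```

```text
t 6.6 pos [ 0.4882 -0.0455  0.1414] yaw 29.43 open 0.0235 F [-0.7  0.5 -0.8]
d [ 0.0053 -0.0085 -0.0134] turn [-1.09 -1.27  1.19]
[0.0044, 0.0002, 0.0034, -0.36, -0.42, 0.4]
[0.0044, 0.0002, 0.0034, -0.36, -0.42, 0.4]
[0.0045, 0.0001, 0.0034, -0.36, -0.42, 0.4]
[ 0.48817962 -0.04577981  0.14144916] [-0.5 -0.3 -0.4 -0.1  0.3  0.3]
foot [[316.16460433 199.96590235]] tail [[334.1, 232.2], [311.7, 251.2], [295.6, 234.7], [388.3, 263.7]]
```

View pics/w5.png

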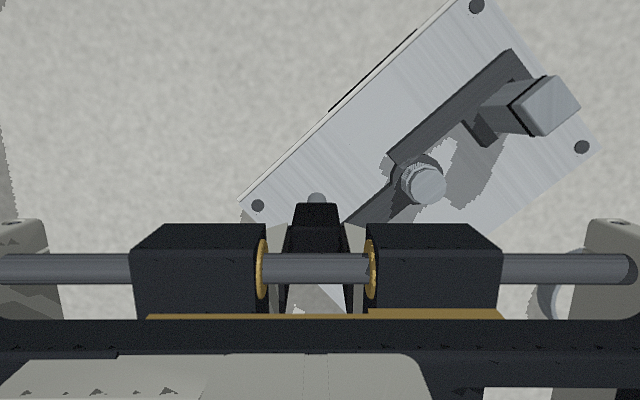

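The wrist view shows the pin's foot at about (317,197), over the deck's left front, clear of the tail and lip. The keeper is still shut. I'll level the tool and then descend.

{"api": "step_arm", "payload": {"motion": [[[0.02,0,0,0.005,-0.5,-0.6,0.6],[0.02,0,0,0.005,-0.5,-0.6,0.6],[0.02,0,0,0,0,0,0],[0.02,0,0,0,0,0,0]]]}}

```text
time: 7.05
ee_pos: [0.493, -0.0578, 0.141]
orientation: [[0.002, 0.863, 0.505], [-0.0, 0.505, -0.863], [-1.0, 0.002, 0.001]]
ft_force: [0.2, -0.0, -1.2]
opening: 0.0237
```

Run:
```python
from h import *
plan([.4935,-.054,.1277],30.5,2)
```

```text
t 7.05 pos [ 0.493  -0.0578  0.141 ] yaw 30.31 open 0.0237 F [ 0.2 -0.  -1.2]
d [ 0.0005  0.0038 -0.0133] turn [-0.19  0.05 -0.09]
[0.0066, 0.0012, -0.0015, -0.1, 0.03, -0.04]
[0.0066, 0.0012, -0.0015, -0.1, 0.03, -0.04]
```

{"api": "step_arm", "payload": {"motion": [[[0.02,0.006,0.001,-0.002,-0.1,0,0],[0.02,0.006,0.001,-0.002,-0.1,0,0],[0.02,0,0,0,0,0,0]]]}}

```text
time: 7.35
ee_pos: [0.4926, -0.0533, 0.1281]
orientation: [[0.002, 0.862, 0.507], [0.0, 0.507, -0.862], [-1.0, 0.002, 0.001]]
ft_force: [-0.0, 0.6, -1.4]
opening: 0.0235
```

```bash
cat >> h.py <<'E'
B=[.5423,.0047,-.3165]
def loc(p):
    c,s=np.cos(B[2]),np.sin(B[2]); d=np.array(p)[:2]-B[:2]; return np.array([c*d[0]+s*d[1],-s*d[0]+c*d[1]])
def pin():
    s=manip.get_state(); R=np.array(s["orientation"]); f=s["ee_pos"]+R@[.0647,0,-.001]; l=loc(f)
    print("foot",f.round(4),"block",(l*1e3).round(1),"polar",(np.hypot(*l)*1e3).round(1),np.degrees(np.arctan2(l[1],l[0])).round(1),"F",s["ft_force"].round(1),"T",s["ft_torque"].round(2))
E
python3 - <<'E'
from h import *
pin(); plan([.4935,-.054,.1277],30.5,1)
cv2.imwrite("pics/s6.png",cv2.resize(manip.grab_frame("scene")[80:230,210:410,::-1],None,fx=4,fy=4))
E
```

```text
foot [ 0.4922 -0.0524  0.0634] block [-29.8 -69.9] polar 76.0 -113.1 F [-0.   0.6 -1.4] T [-0.02  0.02 -0.02]
t 7.35 pos [ 0.4926 -0.0533  0.1281] yaw 30.48 open 0.0235 F [-0.   0.6 -1.4]
d [ 0.0009 -0.0007 -0.0004] turn [-0.02  0.06 -0.1 ]
[0.0004, 0.0004, 0.0011, -0.02, 0.06, -0.1]
```

View pics/s6.png

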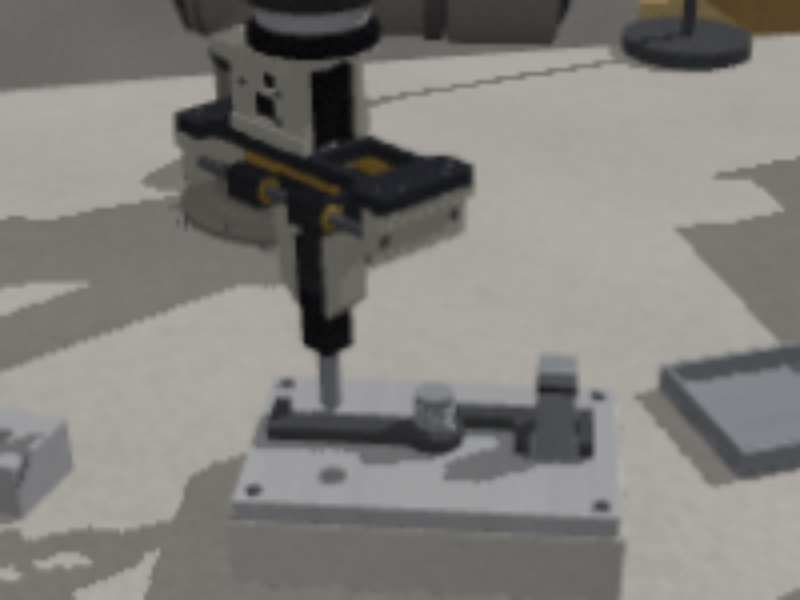

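The scene view shows the shank standing on the -x side of the tail, inside the lip, just above the deck. Next I'll plan the arc.

```bash
cat >> h.py <<'E'
def arc(pts,z,yaw=30.5):
    """pts in block mm for pin foot; prints per-row tool shifts from measured"""
    s=manip.get_state(); R=np.array(s["orientation"]); cur=s["ee_pos"]+R@[.0647,0,-.001]
    r=Ro.from_matrix(R.T@Rd(yaw)).as_rotvec(degrees=True); print("turn",r.round(2))
    for p in pts:
        w=pose(B,[(p[0]/1e3,p[1]/1e3,z)])[0]; print(p,(R.T@(w-cur)).round(4).tolist()); cur=w
def pol(a,r=74): return (round(r*np.cos(np.radians(a)),1),round(r*np.sin(np.radians(a)),1))
E
python3 - <<'E'
from h import *
pin(); arc([(-25,-71),pol(-105),pol(-101),pol(-97),pol(-93),pol(-89),pol(-85)],.0645)
E
```

```text
foot [ 0.4925 -0.0526  0.0637] block [-29.5 -69.9] polar 75.9 -112.9 F [-0.8 -0.5 -1.3] T [-0.06  0.04 -0.03]
turn [-0.02  0.08 -0.12]
(-25, -71) [-0.0007, 0.0022, 0.0041]
(np.float64(-19.2), np.float64(-71.5)) [0.0, 0.0035, 0.0047]
(np.float64(-14.1), np.float64(-72.6)) [0.0, 0.0025, 0.0046]
(np.float64(-9.0), np.float64(-73.4)) [0.0, 0.0028, 0.0044]
(np.float64(-3.9), np.float64(-73.9)) [0.0, 0.003, 0.0042]
(np.float64(1.3), np.float64(-74.0)) [0.0, 0.0034, 0.004]
(np.float64(6.4), np.float64(-73.7)) [0.0, 0.0036, 0.0036]
```

{"api": "step_arm", "payload": {"motion": [[[0.02,-0.001,0.002,0.004,0,0,0],[0.02,0,0.0035,0.0047,0,0,0],[0.02,0,0.0025,0.0046,0,0,0],[0.02,0,0.0028,0.0044,0,0,0],[0.02,0,0.003,0.0042,0,0,0]]]}}

```text
time: 7.9
ee_pos: [0.5164, -0.0651, 0.1294]
orientation: [[-0.001, 0.861, 0.508], [0.001, 0.508, -0.861], [-1.0, 0.0, -0.002]]
ft_force: [-2.0, 1.5, -0.5]
opening: 0.0235
```

Run:
```python
from h import *
pin(); arc([pol(-93),pol(-89),pol(-85),pol(-81),pol(-77),pol(-73)],.0645)
cv2.imwrite("pics/s7.png",cv2.resize(manip.grab_frame("scene")[80:230,210:410,::-1],None,fx=4,fy=4))
```

```text
foot [ 0.5159 -0.0641  0.0647] block [ -3.7 -73.6] polar 73.7 -92.9 F [-2.   1.5 -0.5] T [0.39 0.58 0.03]
turn [ 0.02 -0.09 -0.01]
(np.float64(-3.9), np.float64(-73.9)) [0.0002, -0.0003, 0.0]
(np.float64(1.3), np.float64(-74.0)) [-0.0, 0.0034, 0.004]
(np.float64(6.4), np.float64(-73.7)) [-0.0, 0.0036, 0.0036]
(np.float64(11.6), np.float64(-73.1)) [-0.0, 0.0039, 0.0035]
(np.float64(16.6), np.float64(-72.1)) [-0.0, 0.0041, 0.0031]
(np.float64(21.6), np.float64(-70.8)) [-0.0, 0.0043, 0.0029]
```

View pics/s7.png

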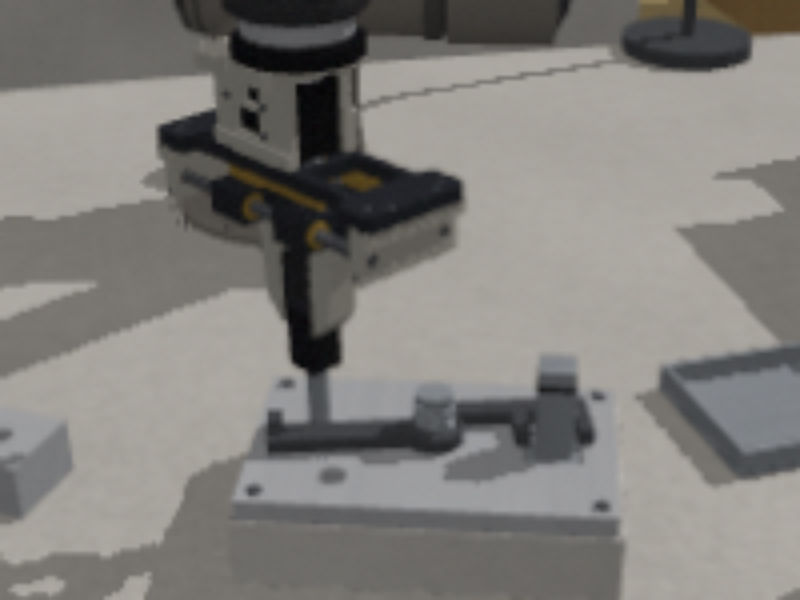

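The scene view shows the tail turning under the shank, with about 2.5 N of side force, as expected. I'll carry on round the arc.

{"api": "step_arm", "payload": {"motion": [[[0.02,0,0.003,0.004,0,0,0],[0.02,0,0.0036,0.0036,0,0,0],[0.02,0,0.0039,0.0035,0,0,0],[0.02,0,0.0041,0.0031,0,0,0],[0.02,0,0.0043,0.0029,0,0,0]]]}}

```text
time: 8.45
ee_pos: [0.5418, -0.0706, 0.1285]
orientation: [[-0.006, 0.862, 0.508], [0.002, 0.508, -0.862], [-1.0, -0.004, -0.005]]
ft_force: [-3.8, 2.1, -0.5]
opening: 0.0236
```

Run:
```python
from h import *
pin(); arc([pol(-70),pol(-66),pol(-62),pol(-58),(43,-60),(43,-60)],.0645)
```

```text
foot [ 0.5409 -0.0696  0.0638] block [ 21.8 -71. ] polar 74.3 -72.9 F [-3.8  2.1 -0.5] T [0.24 0.97 0.01]
turn [ 0.01 -0.28  0.21]
(np.float64(25.3), np.float64(-69.5)) [-0.0007, 0.0035, 0.0016]
(np.float64(30.1), np.float64(-67.6)) [-0.0, 0.0046, 0.0023]
(np.float64(34.7), np.float64(-65.3)) [-0.0, 0.0048, 0.0019]
(np.float64(39.2), np.float64(-62.8)) [-0.0, 0.0048, 0.0017]
(43, -60) [-0.0, 0.0046, 0.001]
(43, -60) [0.0, 0.0, 0.0]
```

{"api": "step_arm", "payload": {"motion": [[[0.02,-0.001,0.0035,0.0016,0,-0.1,0.1],[0.02,0,0.0046,0.0023,0,-0.1,0.1],[0.02,0,0.0048,0.0019,0,0,0],[0.02,0,0.0048,0.0017,0,0,0],[0.02,0,0.0046,0.001,0,0,0],[0.02,0,0,0,0,0,0]]]}}

```text
time: 9.05
ee_pos: [0.5655, -0.0669, 0.1285]
orientation: [[-0.007, 0.861, 0.508], [-0.0, 0.508, -0.861], [-1.0, -0.006, -0.003]]
ft_force: [-5.6, -0.0, 1.1]
opening: 0.0236
```

Run:
```python
from h import *
pin(); arc([(43,-60)],.0645)
s0=manip.get_state(); c=manip.get_calibration("wrist")
w=manip.grab_frame("wrist")[:,:,::-1]; cv2.imwrite("pics/w8.png",cv2.resize(w[130:280,220:420],None,fx=4,fy=4))
cv2.imwrite("pics/s8.png",cv2.resize(manip.grab_frame("scene")[110:230,240:400,::-1],None,fx=5,fy=5))
cv2.imwrite("pics/t8.png",cv2.resize(manip.grab_frame("top")[165:265,255:385,::-1],None,fx=6,fy=6))
h=proj(c,[(.5645,-.0656,.06)]); print("hole px wrist",h, "zoom",(h-[220,130])*4)
pin(); arc([(43,-60)],.0645)
```

```text
foot [ 0.5646 -0.066   0.0638] block [ 43.2 -60.3] polar 74.2 -54.4 F [-5.6 -0.   1.1] T [-0.12  1.36  0.07]
turn [ 0.06 -0.19  0.32]
(43, -60) [-0.0007, 0.0001, -0.0003]
hole px wrist [[316.63994905 197.79565032]] zoom [[386.55979621 271.18260128]]
foot [ 0.5641 -0.0662  0.0639] block [ 42.8 -60.6] polar 74.2 -54.8 F [-5.8 -1.2  0.5] T [-0.14  1.32  0.02]
turn [ 0.05 -0.19  0.34]
(43, -60) [-0.0006, 0.0006, -0.0002]
```

View pics/w8.png

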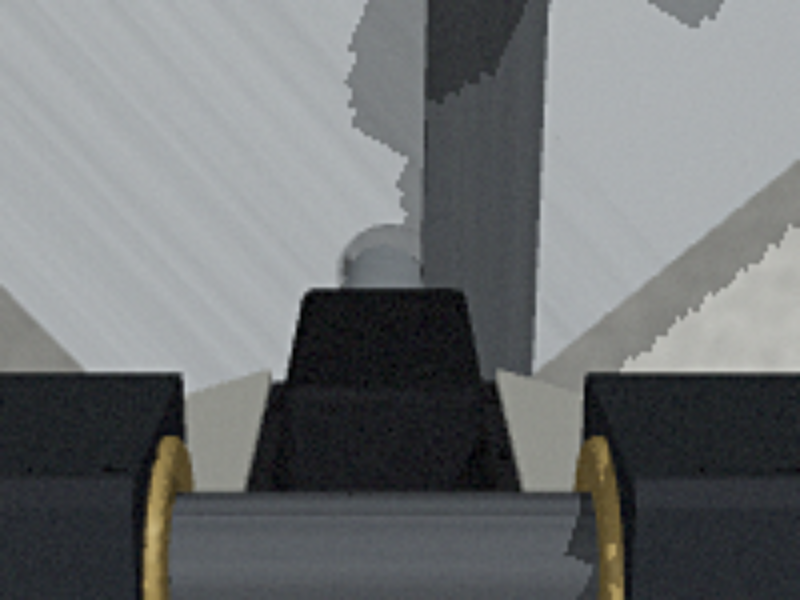

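View pics/s8.png

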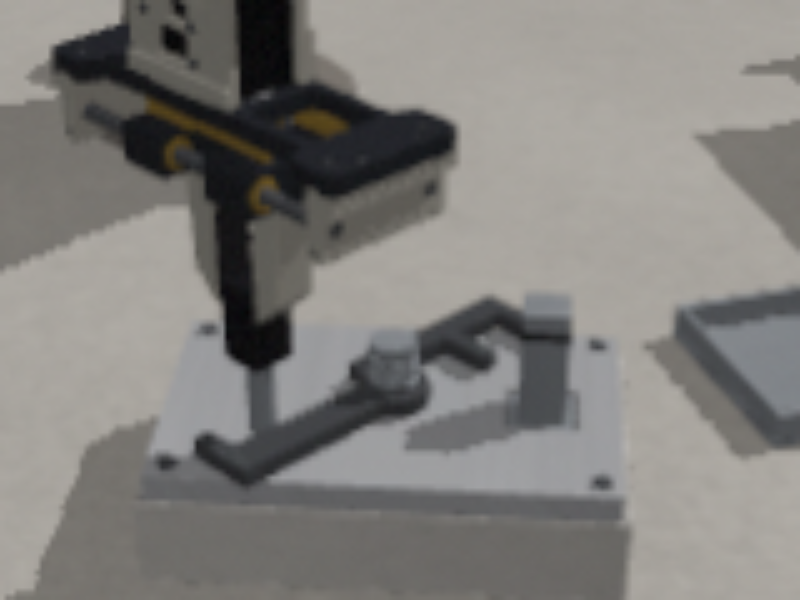

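View pics/t8.png

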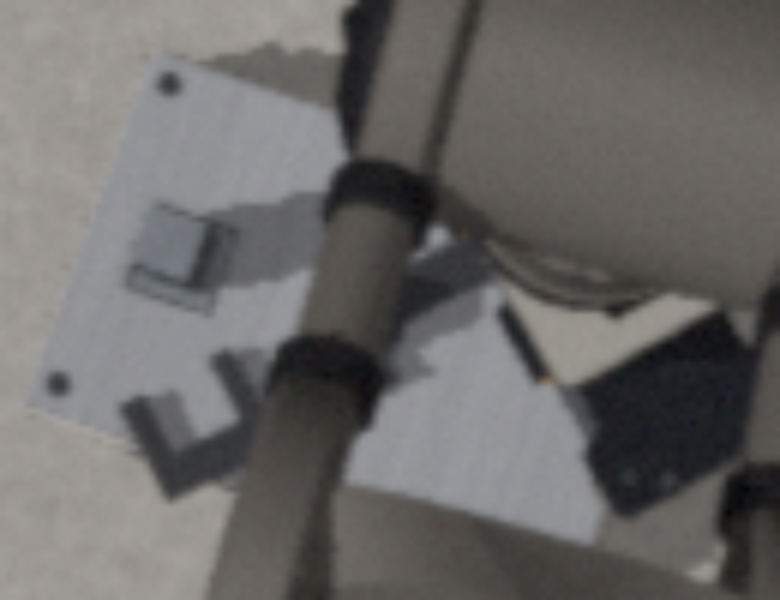

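Run:
```python
from h import *
s=manip.get_state(); R=np.array(s["orientation"]); p=s["ee_pos"]; c=manip.get_calibration("wrist")
Z=lambda q:uz(q,(220,130),4)
th=np.linspace(0,2*np.pi,90)
def ring(z,r,dy,dz):
    return proj(c,np.array([p+R@[z,r*np.cos(a)+dy,r*np.sin(a)+dz] for a in th]))
d=p[2]-.06  # tool x distance to deck
print("obs hole top/left",Z([(385,225),(340,262)]).round(1).tolist()," shank top/left/right",Z([(385,245),(345,280),(424,280)]).round(1).tolist())
for dz in (-.004,-.003,-.002,-.001,0,.001):
    h=ring(d,.009,0,dz); f=ring(.0647,.0055,0,dz); k=ring(.0627,.007,0,dz)
    print(dz,"hole",h.min(0).round(1),h.max(0).round(1),"foot",f.min(0).round(1),"shank",k.min(0).round(1),k.max(0).round(1))
```

```text
obs hole top/left [[315.9, 185.9], [304.6, 195.1]]  shank top/left/right [[315.9, 190.9], [305.9, 199.6], [325.6, 199.6]]
-0.004 hole [304.2 182.4] [328.7 206.1] foot [308.8 188.4] shank [306.7 187. ] [326.2 205.8]
-0.003 hole [304.2 183.7] [328.7 207.4] foot [308.8 189.7] shank [306.7 188.4] [326.2 207.2]
-0.002 hole [304.2 185.1] [328.7 208.7] foot [308.8 191.1] shank [306.7 189.7] [326.2 208.5]
-0.001 hole [304.2 186.4] [328.7 210. ] foot [308.9 192.4] shank [306.7 191.1] [326.2 209.8]
0 hole [304.2 187.8] [328.6 211.3] foot [308.9 193.7] shank [306.7 192.4] [326.2 211.1]
0.001 hole [304.2 189.1] [328.6 212.5] foot [308.9 195.1] shank [306.7 193.8] [326.2 212.4]
```

The images agree to within 1 mm: the hole rim and foot in the wrist view both sit at about -1.4 mm in tool z, and the keeper is turned clear of the cell. Start lowering.

{"api": "step_arm", "payload": {"motion": [[[0.02,0.003,0.0006,0,0,-0.2,0.3],[0.02,0.003,0,0,0,0,0],[0.02,0.003,0,0,0,0,0]]]}}

```text
time: 9.5
ee_pos: [0.5668, -0.0689, 0.121]
orientation: [[0.003, 0.861, 0.509], [-0.005, 0.509, -0.861], [-1.0, 0.0, 0.006]]
ft_force: [-5.3, -2.3, 2.1]
opening: 0.0231
```

Run:
```python
from h import *
pin(); arc([(43,-60)],.032)
```

```text
foot [ 0.5665 -0.0683  0.0563] block [ 45.7 -61.9] polar 76.9 -53.5 F [-5.3 -2.3  2.1] T [-0.52  1.2  -0.04]
turn [ 0.08  0.34 -0.02]
(43, -60) [0.0243, -0.0004, -0.0034]
```

{"api": "step_arm", "payload": {"motion": [[[0.02,0.001,0,-0.002,0,0.2,0],[0.02,0.003,0,-0.001,0,0.1,0],[0.02,0.003,0,0,0,0,0]]]}}

```text
time: 9.8
ee_pos: [0.567, -0.0688, 0.1157]
orientation: [[0.005, 0.861, 0.509], [-0.005, 0.509, -0.861], [-1.0, 0.002, 0.007]]
ft_force: [-5.3, -2.3, 2.8]
opening: 0.0237
```

Run:
```python
from h import *
pin(); arc([(43,-60)],.032)
```

```text
foot [ 0.5668 -0.0683  0.051 ] block [ 46.  -61.8] polar 77.0 -53.3 F [-5.3 -2.3  2.8] T [-0.35  1.19  0.02]
turn [ 0.08  0.41 -0.11]
(43, -60) [0.019, -0.0007, -0.0036]
```

{"api": "step_arm", "payload": {"motion": [[[0.02,0,0,-0.003,0,0.4,0],[0.02,0,0,-0.001,0,0,0]]]}}

```text
time: 10.0
ee_pos: [0.5655, -0.0673, 0.1158]
orientation: [[0.003, 0.861, 0.509], [-0.002, 0.509, -0.861], [-1.0, 0.001, 0.004]]
ft_force: [-3.9, -4.6, -1.0]
opening: 0.0236
```

Run:
```python
from h import *
pin(); arc([(43,-60)],.032)
cv2.imwrite("pics/s9.png",cv2.resize(manip.grab_frame("scene")[110:230,240:400,::-1],None,fx=5,fy=5))
```

```text
foot [ 0.5652 -0.0666  0.0511] block [ 44.  -60.6] polar 74.9 -54.0 F [-3.9 -4.6 -1. ] T [-1.04  0.9  -0.02]
turn [ 0.09  0.21 -0.08]
(43, -60) [0.0191, -0.0002, -0.0012]
```

View pics/s9.png

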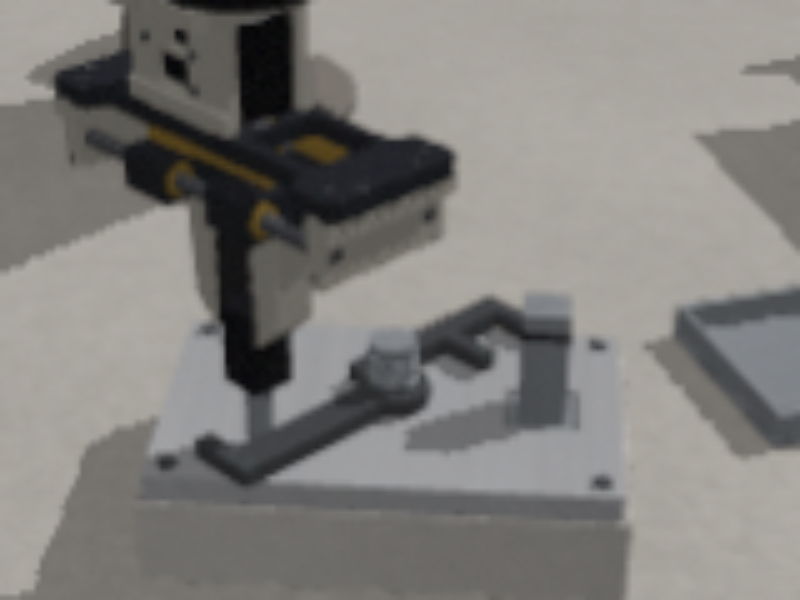

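The shank has entered the hole by about 9 mm. The side force is the tail's 5.7 N plus a 2 N touch on the wall. Carry on down.

{"api": "step_arm", "payload": {"motion": [[[0.02,0.003,0,0,0,0,0],[0.02,0.003,0,-0.0007,0,0.1,0],[0.02,0.003,0,-0.0007,0,0.1,0],[0.02,0.002,0,-0.0007,0,0,0]]]}}

```text
time: 10.45
ee_pos: [0.5661, -0.0678, 0.1068]
orientation: [[0.006, 0.861, 0.509], [-0.003, 0.509, -0.861], [-1.0, 0.003, 0.006]]
ft_force: [-4.4, -1.0, 2.1]
opening: 0.0236
```

Run:
```python
from h import *
pin(); arc([(44.5,-61)],.032)
```

```text
foot [ 0.5659 -0.0671  0.0421] block [ 44.8 -60.9] polar 75.6 -53.7 F [-4.4 -1.   2.1] T [-0.57  0.96  0.06]
turn [ 0.09  0.34 -0.19]
(44.5, -61) [0.0101, -0.0003, -0.0002]
```

{"api": "step_arm", "payload": {"motion": [[[0.02,0.003,0,-0.0007,0,0.2,-0.1],[0.02,0.003,0,-0.0007,0,0.1,0],[0.02,0.003,0,-0.0007,0,0.1,0],[0.02,0.002,0,-0.0007,0,0.1,0]]]}}

```text
time: 10.85
ee_pos: [0.5665, -0.0674, 0.0978]
orientation: [[0.005, 0.861, 0.509], [-0.0, 0.509, -0.861], [-1.0, 0.004, 0.003]]
ft_force: [-5.1, -2.8, 1.9]
opening: 0.0236
```

Run:
```python
from h import *
pin(); arc([(44.5,-61)],.032)
cv2.imwrite("pics/s10.png",cv2.resize(manip.grab_frame("scene")[110:230,240:400,::-1],None,fx=5,fy=5))
```

```text
foot [ 0.5663 -0.0666  0.0331] block [ 45.  -60.3] polar 75.2 -53.3 F [-5.1 -2.8  1.9] T [-0.6   0.93  0.02]
turn [ 0.1   0.16 -0.22]
(44.5, -61) [0.0011, -0.0008, 0.0001]
```

View pics/s10.png

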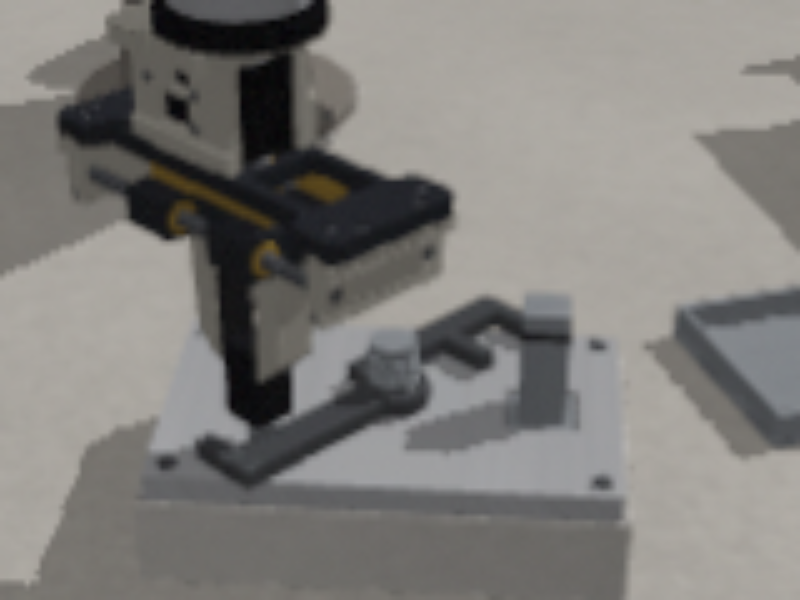

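{"api": "step_arm", "payload": {"motion": [[[0.02,0.0015,0,-0.0005,0,0,0],[0.02,0.0015,0,-0.0005,0,0,0]]]}}

```text
time: 11.1
ee_pos: [0.5669, -0.0676, 0.0965]
orientation: [[0.007, 0.861, 0.509], [-0.002, 0.509, -0.861], [-1.0, 0.005, 0.006]]
ft_force: [-8.2, -2.3, 13.1]
opening: 0.0236
```

Run:
```python
from h import *
pin()
```

```text
foot [ 0.5669 -0.0669  0.0318] block [ 45.7 -60.4] polar 75.7 -52.9 F [-8.2 -2.3 13.1] T [-0.54  1.72 -0.05]
```

Fz jumped to 13 N with the foot at 31.8 mm (32 mm is home), so the pin is seated. Release it.

{"api": "step_arm", "payload": {"motion": [[[0.02,-0.0005,0,0,0,0,0],[0.045,0,0,0,0,0,0],[0.045,0,0,0,0,0,0],[0.045,0,0,0,0,0,0]]]}}

```text
time: 11.5
ee_pos: [0.5702, -0.0678, 0.0988]
orientation: [[0.016, 0.861, 0.508], [-0.003, 0.509, -0.861], [-1.0, 0.012, 0.01]]
ft_force: [-0.9, -0.4, 0.4]
opening: 0.0424
```

Run:
```python
from h import *
pin(); plan([.5655,-.0665,.20],30.5,5)
```

```text
foot [ 0.5707 -0.0671  0.0341] block [ 49.3 -59.4] polar 77.2 -50.3 F [-0.9 -0.4  0.4] T [-0.07  0.01  0.04]
t 11.5 pos [ 0.5702 -0.0678  0.0988] yaw 30.57 open 0.0424 F [-0.9 -0.4  0.4]
d [-0.0047  0.0013  0.1012] turn [ 0.07  0.59 -0.69]
[-0.0203, -0.0004, -0.0005, 0.01, 0.12, -0.14]
[-0.0203, -0.0005, -0.0005, 0.01, 0.12, -0.14]
[-0.0203, -0.0005, -0.0006, 0.01, 0.12, -0.14]
[-0.0202, -0.0006, -0.0006, 0.01, 0.12, -0.14]
[-0.0202, -0.0006, -0.0007, 0.01, 0.12, -0.14]
```

{"api": "step_arm", "payload": {"motion": [[[0.05,-0.003,-0.004,0,0,0.3,-0.4],[0.05,-0.015,0,0,0,0.2,-0.3],[0.05,-0.02,0,0,0,0,0],[0.05,-0.025,0,0,0,0,0],[0.05,-0.03,0,0,0,0,0],[0.05,-0.02,0,0,0,0,0],[0.05,0,0,0,0,0,0]]]}}

```text
time: 12.2
ee_pos: [0.5682, -0.0699, 0.2178]
orientation: [[0.004, 0.861, 0.509], [-0.001, 0.509, -0.861], [-1.0, 0.003, 0.003]]
ft_force: [0.8, -0.5, 0.4]
opening: 0.0496
```

Run:
```python
from h import *
pin(); plan([.54,-.01,.26],70,8)
cv2.imwrite("pics/s11.png",cv2.resize(manip.grab_frame("scene")[110:230,240:400,::-1],None,fx=5,fy=5))
```

```text
foot [ 0.568  -0.0691  0.1531] block [ 47.4 -62.1] polar 78.1 -52.7 F [ 0.8 -0.5  0.4] T [-0.04  0.   -0.01]
t 12.2 pos [ 0.5682 -0.0699  0.2178] yaw 30.57 open 0.0496 F [ 0.8 -0.5  0.4]
d [-0.0282  0.0599  0.0422] turn [-39.43   0.23  -0.13]
[-0.0053, 0.0008, -0.0082, -4.93, 0.03, -0.02]
[-0.0053, 0.0015, -0.0081, -4.93, 0.03, -0.02]
[-0.0053, 0.0022, -0.008, -4.93, 0.03, -0.02]
[-0.0053, 0.0029, -0.0078, -4.93, 0.03, -0.02]
[-0.0053, 0.0035, -0.0075, -4.93, 0.03, -0.02]
[-0.0053, 0.0041, -0.0072, -4.93, 0.03, -0.02]
[-0.0053, 0.0047, -0.0068, -4.93, 0.03, -0.02]
[-0.0053, 0.0053, -0.0063, -4.93, 0.03, -0.02]
```

View pics/s11.png

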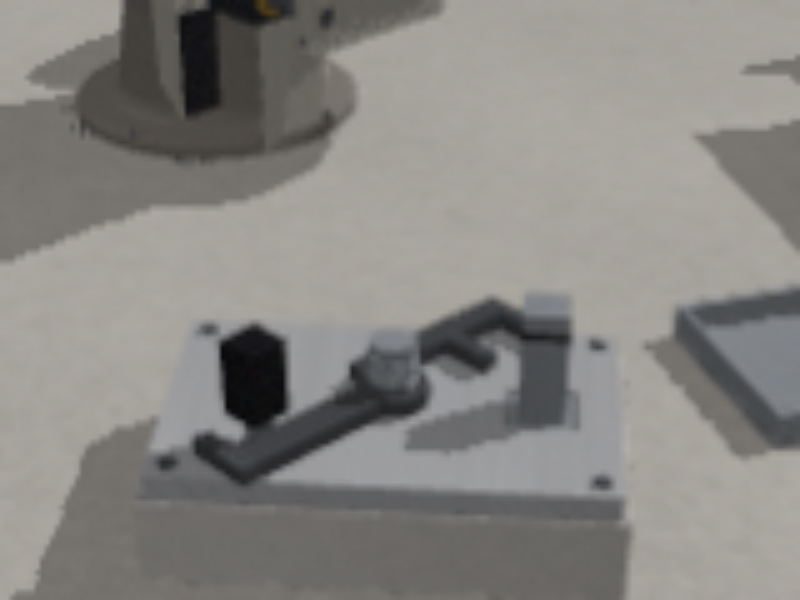

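The scene view shows the pin standing upright in the hole with its handle just above the deck. The keeper is held open, with the fork clear of the cell's neck. Next is the view over the cell.

Run:
```python
from h import *
sc=manip.get_calibration("scene")
print(((proj(sc,[(.5645,-.0656,.119),(.5645,-.0656,.077)])-[240,110])*5).round())
plan([.567,.083,.26],-18.1,8)
```

```text
[[258. 337.]
 [261. 412.]]
t 12.25 pos [ 0.5676 -0.0697  0.2163] yaw 30.57 open 0.0497 F [-0.6 -0.4 -0.9]
d [-0.0006  0.1527  0.0437] turn [ 4.867e+01  3.000e-02 -1.400e-01]
[-0.0055, 0.0097, -0.0165, 6.08, 0.0, -0.02]
[-0.0055, 0.0079, -0.0174, 6.08, 0.0, -0.02]
[-0.0055, 0.006, -0.0181, 6.08, 0.0, -0.02]
[-0.0055, 0.004, -0.0187, 6.08, 0.0, -0.02]
[-0.0055, 0.002, -0.019, 6.08, 0.0, -0.02]
[-0.0055, -0.0, -0.0191, 6.08, 0.0, -0.02]
[-0.0055, -0.002, -0.019, 6.08, 0.0, -0.02]
[-0.0055, -0.004, -0.0187, 6.08, 0.0, -0.02]
```

{"api": "step_arm", "payload": {"motion": [[[0.06,-0.006,0.01,-0.016,6.1,0,0],[0.06,-0.006,0.008,-0.017,6.1,0,0],[0.06,-0.006,0.006,-0.018,6.1,0,0],[0.06,-0.006,0.004,-0.019,6.1,0,0],[0.06,-0.006,0.002,-0.019,6.1,0,0],[0.06,-0.006,0,-0.019,6.1,0,0],[0.06,-0.006,-0.002,-0.019,6.1,0,0],[0.06,-0.006,-0.004,-0.019,6.1,0,0],[0.06,0,0,0,0,0,0],[0.06,0,0,0,0,0,0],[0.06,0,0,0,0,0,0]]]}}

```text
time: 13.35
ee_pos: [0.5655, 0.0874, 0.2497]
orientation: [[-0.021, 0.939, -0.344], [0.002, -0.344, -0.939], [-1.0, -0.02, 0.006]]
ft_force: [-0.5, -0.7, -0.3]
opening: 0.0599
```

Run:
```python
from h import *
import pickle
c=manip.get_calibration("wrist"); im=manip.grab_frame("wrist")[:,:,::-1]; pickle.dump(c,open("w12.pkl","wb"))
cv2.imwrite("pics/w12.png",im)
q=proj(c,[.5655,.0755,.12])[0].astype(int); print(q); u,v=q-[60,50]
print(u,v); cv2.imwrite("pics/w12z.png",cv2.resize(im[max(v,0):v+100,u:u+120],None,fx=6,fy=6,interpolation=cv2.INTER_CUBIC))
plan([.5655,.0755,.14],-18.1,4)
```

```text
[322 192]
262 142
t 13.4 pos [0.5654 0.0872 0.2496] yaw -20.14 open 0.0604 F [ 0.4  0.2 -0.2]
d [ 1.000e-04 -1.170e-02 -1.096e-01] turn [-2.03  0.31  1.19]
[0.0274, 0.0016, 0.0026, -0.51, 0.08, 0.3]
[0.0274, 0.0014, 0.0026, -0.51, 0.08, 0.3]
[0.0274, 0.0013, 0.0027, -0.51, 0.08, 0.3]
[0.0274, 0.0011, 0.0027, -0.51, 0.08, 0.3]
```

View pics/w12.png

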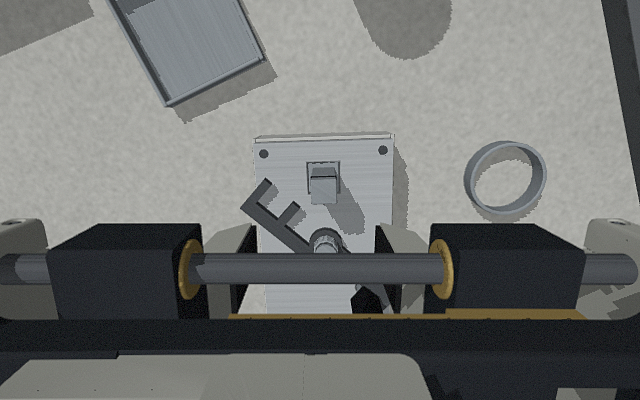

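View pics/w12z.png

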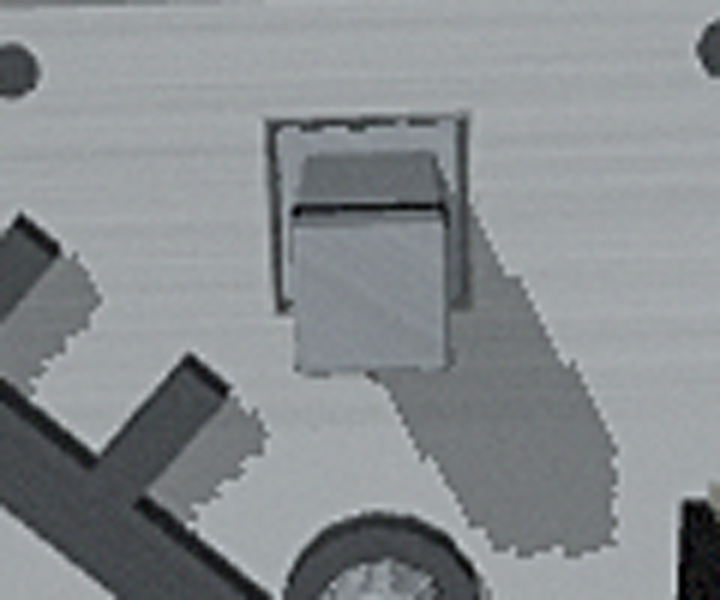

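The keeper is held with its fork clear. The neck top (zoom corners (295,215) to (450,370)) sits centred in the well, square to the block.

Run:
```python
from h import *
import pickle
c=pickle.load(open("w12.pkl","rb"))
h=ray(c,uz([(295,215),(447,213),(450,370),(297,372)],(262,142),6),.12); print(h.round(4),h.mean(0),[np.degrees(np.arctan2(*(h[i]-h[i-1])[1::-1])).round(1) for i in range(4)])
w=ray(c,uz([(270,120),(466,117)],(262,142),6),.06); print(w,np.linalg.norm(w[0]-w[1]))
print(pose(B,[(0,.075,.12)]), pose(B,[(-.018,.093,.06),(.018,.093,.06)]))
plan([.5655,.0757,.145],-18.1,5)
```

```text
[[0.5601 0.0922 0.12  ]
 [0.5819 0.0846 0.12  ]
 [0.5741 0.061  0.12  ]
 [0.5517 0.0687 0.12  ]] [0.5669678  0.07663703 0.12      ] [np.float64(70.4), np.float64(-19.1), np.float64(-108.1), np.float64(161.0)]
[[0.55553859 0.09848769 0.06      ]
 [0.58891581 0.08695993 0.06      ]] 0.035311863267798435
[[0.56564317 0.07597479 0.12      ]] [[0.55413958 0.09868311 0.06      ]
 [0.58835149 0.08747838 0.06      ]]
t 13.4 pos [0.5654 0.0872 0.2496] yaw -20.14 open 0.0604 F [ 0.4  0.2 -0.2]
d [ 1.000e-04 -1.150e-02 -1.046e-01] turn [-2.03  0.31  1.19]
[0.0209, 0.0012, 0.002, -0.41, 0.06, 0.24]
[0.0209, 0.0011, 0.0021, -0.41, 0.06, 0.24]
[0.0209, 0.001, 0.0021, -0.41, 0.06, 0.24]
[0.0209, 0.0009, 0.0021, -0.41, 0.06, 0.24]
[0.0209, 0.0008, 0.0021, -0.41, 0.06, 0.24]
```

{"api": "step_arm", "payload": {"motion": [[[0.06,0.02,0.001,0.002,-0.4,0.06,0.3],[0.06,0.02,0.001,0.002,-0.4,0.06,0.3],[0.06,0.02,0.001,0.002,-0.4,0.06,0.3],[0.06,0.02,0.001,0.002,-0.4,0.06,0.2],[0.06,0.018,0.001,0.002,-0.2,0.06,0.1],[0.06,0,0,0,0,0,0],[0.06,0,0,0,0,0,0]]]}}

```text
time: 14.1
ee_pos: [0.5656, 0.0696, 0.147]
orientation: [[-0.0, 0.95, -0.313], [-0.001, -0.313, -0.95], [-1.0, 0.0, 0.001]]
ft_force: [-0.1, -0.9, 0.9]
opening: 0.06
```

Run:
```python
from h import *
plan([.566,.076,.093],-18.3,4)
```

```text
t 14.1 pos [0.5656 0.0696 0.147 ] yaw -18.26 open 0.06 F [-0.1 -0.9  0.9]
d [ 0.0004  0.0064 -0.054 ] turn [ 0.04  0.08 -0.02]
[0.0135, -0.0004, -0.0016, 0.01, 0.02, -0.0]
[0.0135, -0.0004, -0.0016, 0.01, 0.02, -0.0]
[0.0135, -0.0004, -0.0016, 0.01, 0.02, -0.0]
[0.0135, -0.0004, -0.0016, 0.01, 0.02, -0.0]
```

{"api": "step_arm", "payload": {"motion": [[[0.06,0,0,-0.004,0,0,0],[0.06,0.012,0,-0.002,0,0,0],[0.06,0.014,0,-0.001,0,0,0],[0.06,0.014,0,-0.001,0,0,0],[0.06,0.01,0,0,0,0,0],[0.06,0,0,0,0,0,0]]]}}

```text
time: 14.7
ee_pos: [0.5711, 0.0781, 0.0976]
orientation: [[0.008, 0.95, -0.312], [-0.001, -0.312, -0.95], [-1.0, 0.008, -0.001]]
ft_force: [-0.4, -0.3, 0.1]
opening: 0.06
```

Run:
```python
from h import *
plan([.566,.076,.093],-18.3,1)
cv2.imwrite("pics/w13.png",manip.grab_frame("wrist")[:,:,::-1])
```

```text
t 14.7 pos [0.5711 0.0781 0.0976] yaw -18.21 open 0.06 F [-0.4 -0.3  0.1]
d [-0.0051 -0.0021 -0.0046] turn [ 0.09 -0.06 -0.44]
[0.0045, -0.0042, 0.0036, 0.09, -0.06, -0.44]
```

View pics/w13.png

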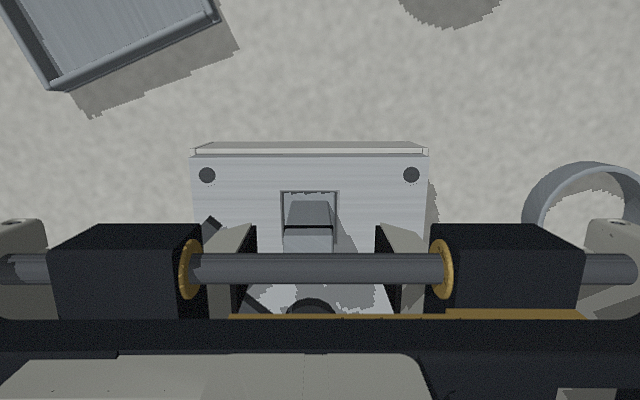

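The neck (cols 283–333) sits about 4 mm to the left of the jaw centre. I'll correct that before closing.

{"api": "step_arm", "payload": {"motion": [[[0.06,0.003,-0.0045,0.003,0,0,-0.4],[0.06,0,0,0,0,0,0]]]}}

```text
time: 14.95
ee_pos: [0.5665, 0.0767, 0.0959]
orientation: [[0.003, 0.95, -0.312], [0.001, -0.312, -0.95], [-1.0, 0.003, -0.002]]
ft_force: [0.5, -0.6, 1.1]
opening: 0.0596
```

Run:
```python
from h import *
plan([.566,.076,.093],-18.3,1)
```

```text
t 14.95 pos [0.5665 0.0767 0.0959] yaw -18.19 open 0.0596 F [ 0.5 -0.6  1.1]
d [-0.0005 -0.0007 -0.0029] turn [ 0.11 -0.11 -0.14]
[0.0029, -0.0002, 0.0008, 0.11, -0.11, -0.14]
```

{"api": "step_arm", "payload": {"motion": [[[0.06,0.002,-0.0005,0.0005,0.1,-0.1,-0.1],[0.03,0,0,0,0,0,0],[0.03,0,0,0,0,0,0],[0.02,0,0,0,0,0,0],[0.02,0,0,0,0,0,0],[0.02,0,0,0,0,0,0]]], "force": 40}}

```text
time: 15.55
ee_pos: [0.5667, 0.0762, 0.0954]
orientation: [[0.004, 0.949, -0.314], [-0.0, -0.314, -0.949], [-1.0, 0.004, -0.001]]
ft_force: [-0.0, -0.0, -0.2]
opening: 0.0243
```

Run:
```python
from h import *
plan([.566,.076,.18],-18.3,6)
```

```text
t 15.55 pos [0.5667 0.0762 0.0954] yaw -18.32 open 0.0243 F [-0.  -0.  -0.2]
d [-0.0007 -0.0002  0.0846] turn [-0.02 -0.06 -0.21]
[-0.0141, -0.0001, 0.0001, -0.0, -0.01, -0.04]
[-0.0141, -0.0001, 0.0001, -0.0, -0.01, -0.04]
[-0.0141, -0.0001, 0.0001, -0.0, -0.01, -0.04]
[-0.0141, -0.0001, 0.0001, -0.0, -0.01, -0.04]
[-0.0141, -0.0001, 0.0001, -0.0, -0.01, -0.04]
[-0.0141, -0.0001, 0.0001, -0.0, -0.01, -0.04]
```

{"api": "step_arm", "payload": {"motion": [[[0.02,-0.003,0,0,0,0,0],[0.02,-0.005,0,0,0,0,0],[0.02,-0.005,0,0,0,0,0]]]}}

```text
time: 15.85
ee_pos: [0.5656, 0.0761, 0.1075]
orientation: [[0.0, 0.949, -0.314], [-0.0, -0.314, -0.949], [-1.0, 0.0, 0.0]]
ft_force: [1.9, -1.2, -2.7]
opening: 0.0239
```

Run:
```python
from h import *
plan([.5667,.0762,.18],-18.3,6)
```

```text
t 15.85 pos [0.5656 0.0761 0.1075] yaw -18.31 open 0.0239 F [ 1.9 -1.2 -2.7]
d [0.0011 0.0001 0.0725] turn [-0.01  0.01 -0.02]
[-0.0121, 0.0002, -0.0001, -0.0, 0.0, -0.0]
[-0.0121, 0.0002, -0.0001, -0.0, 0.0, -0.0]
[-0.0121, 0.0002, -0.0001, -0.0, 0.0, -0.0]
[-0.0121, 0.0002, -0.0001, -0.0, 0.0, -0.0]
[-0.0121, 0.0002, -0.0001, -0.0, 0.0, -0.0]
[-0.0121, 0.0002, -0.0001, -0.0, 0.0, -0.0]
```

{"api": "step_arm", "payload": {"motion": [[[0.02,-0.008,0.0008,0,0,0,0],[0.02,-0.008,0.0006,0,0,0,0],[0.02,-0.008,0.0006,0,0,0,0],[0.02,-0.008,0.0005,0,0,0,0]]]}}

```text
time: 16.25
ee_pos: [0.5677, 0.0753, 0.1422]
orientation: [[-0.001, 0.949, -0.314], [-0.0, -0.314, -0.949], [-1.0, -0.001, 0.0]]
ft_force: [-0.8, 0.0, -3.3]
opening: 0.0234
```

Run:
```python
from h import *
plan([.5667,.0762,.19],-18.3,4)
```

```text
t 16.25 pos [0.5677 0.0753 0.1422] yaw -18.32 open 0.0234 F [-0.8  0.  -3.3]
d [-0.001   0.0009  0.0478] turn [-0.02  0.02  0.04]
[-0.012, -0.0003, -0.0001, -0.0, 0.01, 0.01]
[-0.012, -0.0003, -0.0001, -0.0, 0.01, 0.01]
[-0.012, -0.0003, -0.0001, -0.0, 0.01, 0.01]
[-0.012, -0.0003, -0.0001, -0.0, 0.01, 0.01]
```

{"api": "step_arm", "payload": {"motion": [[[0.02,-0.01,0,0,0,0,0],[0.02,-0.012,0,0,0,0,0],[0.02,-0.014,0,0,0,0,0],[0.02,-0.014,0,0,0,0,0],[0.02,0,0,0,0,0,0],[0.02,0,0,0,0,0,0]]]}}

```text
time: 16.85
ee_pos: [0.5683, 0.0754, 0.199]
orientation: [[0.003, 0.949, -0.314], [-0.0, -0.314, -0.949], [-1.0, 0.003, -0.001]]
ft_force: [-0.6, 0.1, -3.1]
opening: 0.0238
```

Run:
```python
from h import *
plan([.4785,.277,.19],-3,8)
cv2.imwrite("pics/s14.png",cv2.resize(manip.grab_frame("scene")[80:230,260:460,::-1],None,fx=4,fy=4))
```

```text
t 16.85 pos [0.5683 0.0754 0.199 ] yaw -18.31 open 0.0238 F [-0.6  0.1 -3.1]
d [-0.0898  0.2016 -0.009 ] turn [-15.31  -0.03  -0.17]
[0.0011, -0.0186, -0.0204, -1.91, -0.0, -0.02]
[0.0011, -0.0179, -0.021, -1.91, -0.0, -0.02]
[0.0011, -0.0172, -0.0216, -1.91, -0.0, -0.02]
[0.0011, -0.0164, -0.0222, -1.91, -0.0, -0.02]
[0.0011, -0.0157, -0.0227, -1.91, -0.0, -0.02]
[0.0011, -0.0149, -0.0232, -1.91, -0.0, -0.02]
[0.0011, -0.0141, -0.0237, -1.91, -0.0, -0.02]
[0.0011, -0.0133, -0.0241, -1.91, -0.0, -0.02]
```

View pics/s14.png

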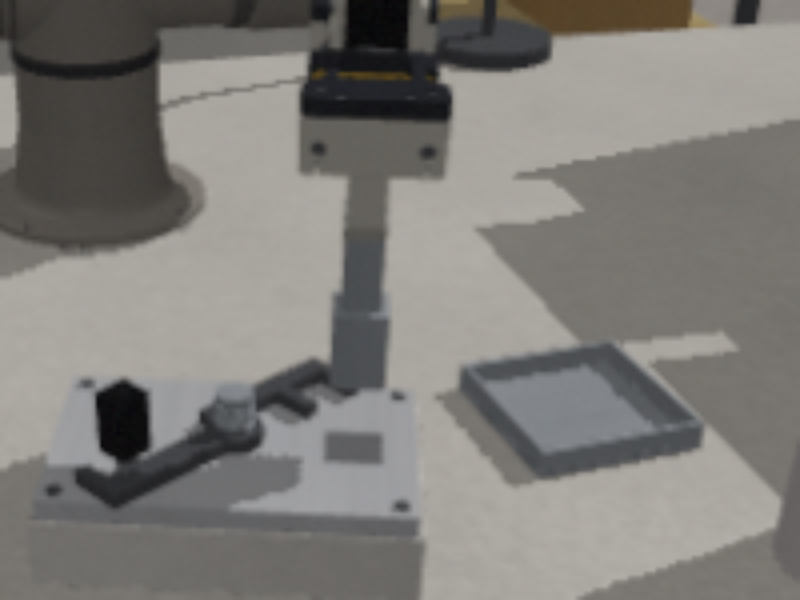

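The scene view shows the cell out of the well and clear of the deck, hanging straight, with the pin and keeper unchanged. Now I'll carry it over the tray.

{"api": "step_arm", "payload": {"motion": [[[0.02,0,-0.018,-0.02,-1.9,0,0],[0.02,0,-0.018,-0.021,-1.9,0,0],[0.02,0,-0.017,-0.022,-1.9,0,0],[0.02,0,-0.016,-0.022,-1.9,0,0],[0.02,0,-0.016,-0.023,-1.9,0,0],[0.02,0,-0.015,-0.023,-1.9,0,0],[0.02,0,-0.014,-0.024,-1.9,0,0],[0.02,0,-0.013,-0.024,-1.9,0,0],[0.02,0,0,0,0,0,0],[0.02,0,0,0,0,0,0],[0.02,0,0,0,0,0,0]]]}}

```text
time: 18.0
ee_pos: [0.4724, 0.2818, 0.1903]
orientation: [[-0.01, 0.999, -0.046], [-0.005, -0.046, -0.999], [-1.0, -0.01, 0.005]]
ft_force: [0.4, -0.4, -2.6]
opening: 0.0237
```

Run:
```python
from h import *
plan([.4785,.277,.125],-3,5)
cv2.imwrite("pics/s15.png",cv2.resize(manip.grab_frame("scene")[80:230,300:500,::-1],None,fx=4,fy=4))
cv2.imwrite("pics/w15.png",manip.grab_frame("wrist")[:,:,::-1])
```

```text
t 18.0 pos [0.4724 0.2818 0.1903] yaw -2.65 open 0.0237 F [ 0.4 -0.4 -2.6]
d [ 0.0061 -0.0048 -0.0653] turn [0.35 0.29 0.59]
[0.013, 0.0014, 0.0008, 0.07, 0.06, 0.12]
[0.013, 0.0014, 0.0008, 0.07, 0.06, 0.12]
[0.0131, 0.0013, 0.0009, 0.07, 0.06, 0.12]
[0.0131, 0.0013, 0.0009, 0.07, 0.06, 0.12]
[0.0131, 0.0013, 0.0009, 0.07, 0.06, 0.12]
```

View pics/s15.png

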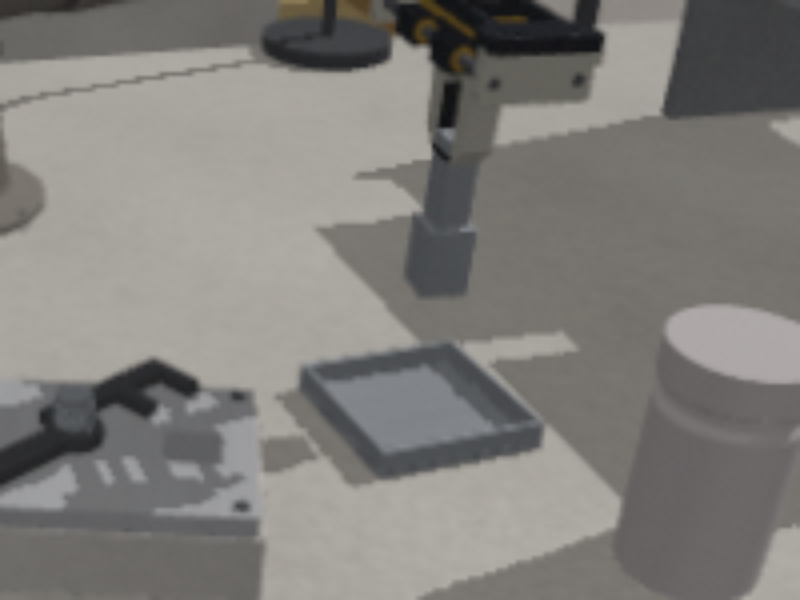

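View pics/w15.png

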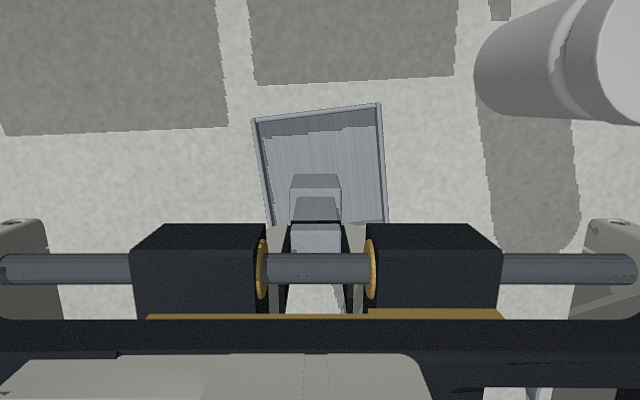

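The scene view shows the cell hanging above the tray, and the wrist view shows its base well inside the tray walls. Lower it in stages.

{"api": "step_arm", "payload": {"motion": [[[0.02,0.01,0.003,0.002,0.2,0.15,0.3],[0.02,0.014,0.002,0.001,0.1,0.1,0.3],[0.02,0.014,0,0,0,0,0],[0.02,0.014,0,0,0,0,0],[0.02,0.012,0,0,0,0,0],[0.02,0,0,0,0,0,0],[0.02,0,0,0,0,0,0]]]}}

```text
time: 18.8
ee_pos: [0.4813, 0.2732, 0.125]
orientation: [[0.004, 0.998, -0.062], [-0.0, -0.062, -0.998], [-1.0, 0.004, 0.0]]
ft_force: [0.1, 0.6, -3.9]
opening: 0.0234
```

Run:
```python
from h import *
plan([.4785,.277,.094],-3,5)
```

```text
t 18.8 pos [0.4813 0.2732 0.125 ] yaw -3.53 open 0.0234 F [ 0.1  0.6 -3.9]
d [-0.0028  0.0038 -0.031 ] turn [-0.53  0.01 -0.21]
[0.0062, -0.0006, -0.0007, -0.11, 0.0, -0.04]
[0.0062, -0.0006, -0.0007, -0.11, 0.0, -0.04]
[0.0062, -0.0006, -0.0007, -0.11, 0.0, -0.04]
[0.0062, -0.0006, -0.0007, -0.11, 0.0, -0.04]
[0.0062, -0.0006, -0.0007, -0.11, 0.0, -0.04]
```

{"api": "step_arm", "payload": {"motion": [[[0.02,0.006,-0.0006,-0.0007,0,0,-0.1],[0.02,0.006,-0.0006,-0.0007,0,0,-0.1],[0.02,0.006,-0.0006,0,0,0,0],[0.02,0.005,-0.0006,0,0,0,0],[0.02,0.003,-0.0003,0,0,0,0],[0.02,0,0,0,0,0,0]]]}}

```text
time: 19.4
ee_pos: [0.4795, 0.2753, 0.0983]
orientation: [[0.003, 0.998, -0.062], [0.001, -0.062, -0.998], [-1.0, 0.002, -0.001]]
ft_force: [-0.9, 0.4, -3.1]
opening: 0.0233
```

Run:
```python
from h import *
plan([.4785,.277,.0922],-3.5,5)
```

```text
t 19.4 pos [0.4795 0.2753 0.0983] yaw -3.53 open 0.0233 F [-0.9  0.4 -3.1]
d [-0.001   0.0017 -0.0061] turn [-0.03 -0.06 -0.14]
[0.0012, -0.0002, -0.0003, -0.01, -0.01, -0.03]
[0.0012, -0.0002, -0.0003, -0.01, -0.01, -0.03]
[0.0012, -0.0002, -0.0003, -0.01, -0.01, -0.03]
[0.0012, -0.0002, -0.0003, -0.01, -0.01, -0.03]
[0.0012, -0.0002, -0.0003, -0.01, -0.01, -0.03]
```

{"api": "step_arm", "payload": {"motion": [[[0.02,0.0018,0,0,0,0,-0.1],[0.02,0.0015,0,0,0,0,0],[0.02,0.0012,0,0,0,0,0],[0.02,0.001,0,0,0,0,0]]]}}

```text
time: 19.8
ee_pos: [0.4799, 0.2755, 0.0929]
orientation: [[0.002, 0.998, -0.061], [0.001, -0.061, -0.998], [-1.0, 0.002, -0.002]]
ft_force: [-0.8, 0.1, -3.4]
opening: 0.0238
```

Run:
```python
from h import *
plan([.4785,.277,.0922],-3.5,1)
```

```text
t 19.8 pos [0.4799 0.2755 0.0929] yaw -3.53 open 0.0238 F [-0.8  0.1 -3.4]
d [-0.0014  0.0015 -0.0007] turn [-0.03 -0.09 -0.1 ]
[0.0007, -0.0015, -0.0014, -0.03, -0.09, -0.1]
```

{"api": "step_arm", "payload": {"motion": [[[0.02,0.001,0,0,0,0,-0.1],[0.02,0.0008,0,0,0,0,0]]]}}

```text
time: 20.0
ee_pos: [0.4802, 0.2758, 0.0924]
orientation: [[0.001, 0.998, -0.061], [0.002, -0.061, -0.998], [-1.0, 0.001, -0.002]]
ft_force: [-2.8, -0.5, 6.2]
opening: 0.0236
```

Run:
```python
from h import *
plan([.4785,.277,.0922],-3.5,1)
cv2.imwrite("pics/s16.png",cv2.resize(manip.grab_frame("scene")[80:230,300:500,::-1],None,fx=4,fy=4))
```

```text
t 20.0 pos [0.4802 0.2758 0.0924] yaw -3.53 open 0.0236 F [-2.8 -0.5  6.2]
d [-0.0017  0.0012 -0.0002] turn [-0.03 -0.13 -0.06]
[0.0003, -0.0018, -0.0011, -0.03, -0.13, -0.06]
```

View pics/s16.png

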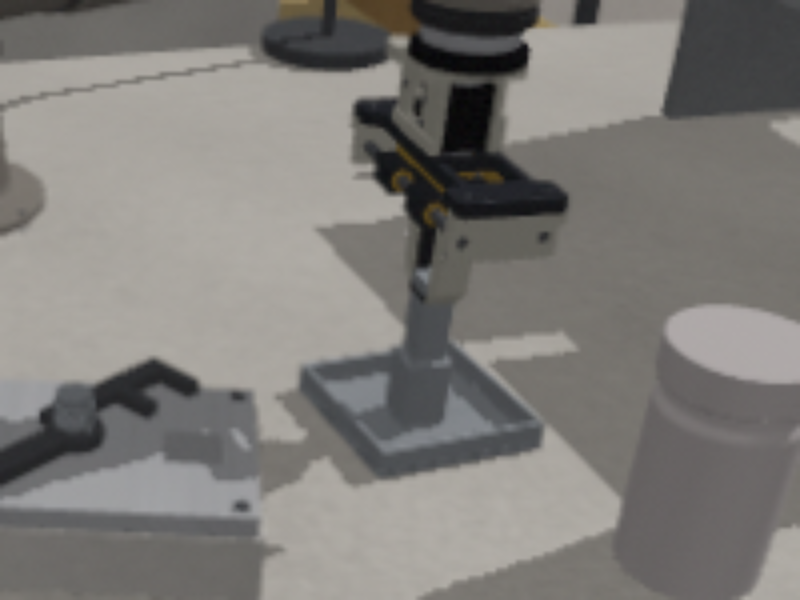

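Fz rose from -3.4 to +6.2 N at z = 0.0924, where contact was expected, so the cell is on the tray floor, upright. Release gently.

{"api": "step_arm", "payload": {"motion": [[[0.022,-0.0004,0,0,0,0,0],[0.03,0,0,0,0,0,0],[0.036,0,0,0,0,0,0],[0.042,0,0,0,0,0,0],[0.05,0,0,0,0,0,0]]]}}

```text
time: 20.55
ee_pos: [0.4813, 0.2761, 0.0937]
orientation: [[0.004, 0.998, -0.061], [0.003, -0.062, -0.998], [-1.0, 0.004, -0.004]]
ft_force: [-0.8, 0.3, -0.4]
opening: 0.0459
```

Run:
```python
from h import *
plan([.480,.2758,.2],-3.5,6)
```

```text
t 20.55 pos [0.4813 0.2761 0.0937] yaw -3.53 open 0.0459 F [-0.8  0.3 -0.4]
d [-0.0013 -0.0003  0.1063] turn [-0.03 -0.21 -0.22]
[-0.0177, -0.0001, 0.0, -0.0, -0.03, -0.04]
[-0.0177, -0.0002, 0.0, -0.0, -0.03, -0.04]
[-0.0177, -0.0002, 0.0, -0.0, -0.03, -0.04]
[-0.0177, -0.0002, 0.0, -0.0, -0.03, -0.04]
[-0.0177, -0.0002, 0.0, -0.0, -0.03, -0.04]
[-0.0177, -0.0002, 0.0001, -0.0, -0.03, -0.04]
```

{"api": "step_arm", "payload": {"motion": [[[0.06,-0.005,-0.001,0,0,0,0],[0.06,-0.012,0,0,0,0,0],[0.06,-0.018,0,0,0,0,0],[0.06,-0.02,0,0,0,0,0],[0.06,-0.025,0,0,0,0,0],[0.06,-0.025,0,0,0,0,0],[0.06,-0.02,0,0.02,0,0,0],[0.06,0,0,0,0,0,0],[0.06,0,0,0,0,0,0]]]}}

```text
time: 21.45
ee_pos: [0.4786, 0.256, 0.2301]
orientation: [[0.009, 0.998, -0.061], [0.005, -0.061, -0.998], [-1.0, 0.009, -0.006]]
ft_force: [-0.9, -0.1, 0.7]
opening: 0.0602
```

Run:
```python
from h import *
s=manip.get_state(); print(s["time"],s["ee_pos"],s["ft_force"],s["joint_vel"].round(1))
cv2.imwrite("pics/s17.png",manip.grab_frame("scene")[:,:,::-1])
cv2.imwrite("pics/t17.png",manip.grab_frame("top")[:,:,::-1])
im=cv2.imread("pics/s17.png"); cv2.imwrite("pics/s17z.png",cv2.resize(im[140:240,250:450],None,fx=4,fy=4))
```

```text
21.45 [0.47863971 0.25600042 0.23009611] [-0.89003508 -0.09833835  0.6657257 ] [-0.6 -1.5 -0.9 -0.4  0.8 -0.3]
```

View pics/s17z.png

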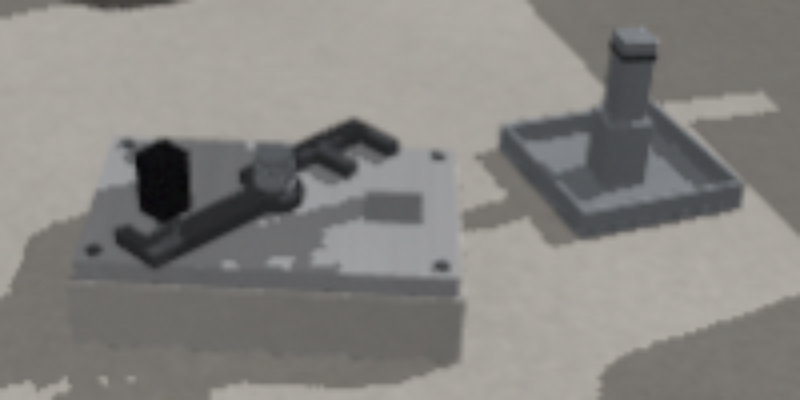

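View pics/s17.png

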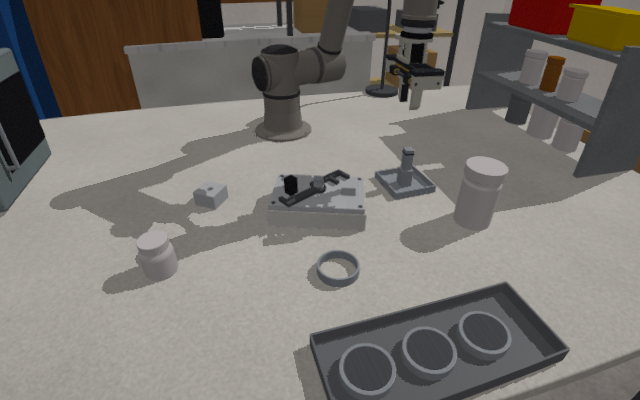

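View pics/t17.png

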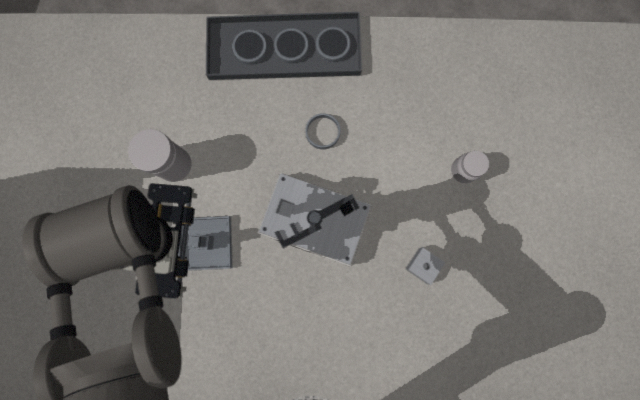

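The final views show the cell standing upright in the middle of the tray and the pin home with the keeper open. The canister, ring and jar are at their first pixels, and the arm is clear. Let it settle, then hand in.

{"api": "step_arm", "payload": {"motion": [[[0.06,-0.01,0,0,0,0,0],[0.06,0,0,0,0,0,0],[0.06,0,0,0,0,0,0]]]}}

```text
time: 21.85
ee_pos: [0.4775, 0.2568, 0.2379]
orientation: [[0.004, 0.998, -0.06], [0.004, -0.06, -0.998], [-1.0, 0.004, -0.004]]
ft_force: [0.5, 0.6, 0.3]
opening: 0.06
```

Run:
```python
from h import *
s=manip.get_state(); print(s["time"],s["ee_pos"],s["ft_force"].round(1))
print(manip.hand_in())
```

```text
21.85 [0.47747854 0.25675476 0.23793531] [0.5 0.6 0.3]
the job is handed in; nothing more can be done
None
```

I finished the job and handed it in at 21.85 s of the 67 s allowed; no verdict was reported. I took the pin from its stand, swept the keeper's tail round with the shank, and dropped the pin home. I then lifted the cell straight out of its well and set it upright in the middle of the tray.

**What the last checks showed:**
- **Pin:** it stopped on the hole floor with its foot at 31.8 mm (32 mm is home), with 13 N of contact force. Afterwards the scene picture showed the handle at the expected height and the keeper still held open.
- **Cell:** it touched the tray floor at the expected height with about 9 N. The final pictures show it upright in the tray.
- **Canister, ring and jar:** they look to be in the same place as at the start in both final pictures. I compared these by eye and did not measure them.
- **Robot:** it was touching nothing at the end, and the highest wrist force I read was about 16 N. I only read forces at the end of each move.

**What disagreed:**
- **Measurements:** wrist-camera and top-camera positions differed by up to about 3 mm when a picture was taken before the arm had settled.
- **Pin insertion:** the computed foot position was up to 3 mm off the measured hole centre. The pin still went in, with only light wall contact of about 2 N.

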